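# Hang the small discard pail on the counter rail with an S-hook

### The job

Take the S-hook out of its wooden stand, put it over the rail and slide it gently along until it drops right down into the groove in the white sleeve, then let go of it. Then pick up the orange pail and hang it level by its bail from the hook's lower curl, clear of the counter, keeping it upright all the way. Never press hard on the hook (20 N at most), and leave the other things on the counter where they are.

Things in the scene. Friction and masses are not known exactly. Their poses are not given: they have to be found in the camera images.
- rail: hanging rail fixed to the counter: level steel bar, radius 5 mm, along its own y, axis 260 mm up, between two posts 270 mm apart (14 mm thick, 267 mm high, on 50 mm feet). Origin on the counter under the bar's middle; x points across the bar away from the robot, z up. Stiff: a fraction of a mm of over-travel already costs several N
- rail_mid (a point): middle of the bar, on its axis; axes as rail. A white sleeve (162 mm long, radius 9 mm, stiffly held) covers the bar except in one square-edged groove at the sleeve's middle, 12 mm wide, 4 mm deep. The groove lies anywhere within 25 mm of the bar's middle along y, not measured: feel for it with the hook, which sinks 4 mm there and then cannot slide on
- hook: loose S-hook of 8 mm round steel bar with a blue grip tab on top, 182 mm tall, 70 g, upright in the stand's slot. Origin at its lowest point, z up; the S lies in its x-z plane. From the upper curl the stem runs down at x -18 mm (bar centre) to 76 mm up, slants to x +18 mm at 46 mm up, and goes on into the lower curl
- hook_eye (a point): bend centre of the upper curl, 120 mm above the hook's origin; axes as hook. Inner radius 14 mm, open below; free end at +x, flared to x +28 mm, reaching down to 110 mm. The rail enters from +x, its axis about 28 mm below this point, then goes up into the curl. This point ends 9 mm below the bar axis in the groove, 5 mm on the sleeve
- hook_tab (a point): middle of the hook's blue grip tab, 161 mm above its origin; axes as hook. Tab 26 mm (x) by 10 mm (y), from 140 to 182 mm up; take it from above with the fingers closing along y, tips staying above 140 mm so that they clear the sleeve
- hook_low (a point): where the middle of the bail bar comes to rest in the lower curl, 11.8 mm above the hook's origin; axes as hook. This curl is squared and opens upward: 28 mm wide inside, flat floor 8 mm up, free end at -x, flared to x -28 mm, reaching up to 32 mm. The bail enters from -x, its axis about 30 mm above this point, then goes down into the curl
- hook_stand: fixed wooden block 90 x 44 mm, 60 mm high, with a slot 54 x 9.5 mm (long along x), 50 mm deep, in which the hook stands, lowest point 10 mm above the counter, with a little play; origin on the counter under its centre. Pull the hook straight up at least 55 mm to clear it. Stand and pail may be on either side
- pail: loose small orange pail, 76 mm across, 62 mm high, about 85 to 170 g, with a stiff upright dark bail in its y-z plane and two flat ears on its +x and -x sides. Origin under its centre, z up; the -x ear points roughly to the robot
- pail_bail (a point): middle of the bail's level top bar, on its axis, 116 mm above the pail's underside; axes as pail. Top bar 7 mm thick, 52 mm long along y
- pail_ear (a point): middle of the grip part of the pail's -x ear, 67 mm out from the pail's centre, 47 mm above its underside; axes as pail. Ear 12 mm thick (y), 30 mm high (32 to 62 mm up), ending 82 mm out; grip it firmly, the pail's weight pulls off-centre; take it from above with the fingers closing along y
- caddy: bystander: lidded green plastic caddy with a grey side latch, 138 x 108 mm, 117 mm high; origin under its centre
- cup: bystander: stainless steel cup, 76 mm across, 85 mm high; origin under its centre
- pill_box: bystander: flat clear and blue pill organiser, 50 x 160 mm, 22 mm high, long along its y; origin under its centre
- forceps: bystander: steel forceps lying flat, 120 mm long along their x, 6 mm high; origin under the middle
- saucer: bystander: white ceramic saucer, 110 mm across, 16 mm high, origin under its centre
- depressor: bystander: bamboo tongue depressor, 140 x 18 x 4 mm, laid across the saucer, long along its y; origin under its centre
Not all that is in view belongs to the job. What is meant by the pail is not blue or pink, and is the larger of those in its own colour.

How it is judged:
By the outcome, as a careful person would: the job done as asked, in the order asked, and still so for the second after the job is handed in, with the robot touching nothing.
It also fails if it takes over 72 s, if anything falls off the work surface, if the arm or the gripper's body presses on something with over 40 N, if the wrist force passes 120 N, or if a joint passes its speed limit or range.

### The arm

A 7-joint arm with a two-finger parallel gripper is mounted at the origin on the work surface. World frame = base frame: x ahead of the robot, y to its left, z up, the work surface at z = 0. Lengths are in m, angles in rad, forces in N, time in s.
With the tool pointing down it reaches from about 0.4 to 0.875 m from the base axis. Payload 19.3 kg.
Tool frame: the origin (TCP) lies at the very end of the fingers, on their centre line; the grasp point (between the pads) lies 19 mm behind it; z points along the fingers, y is the direction in which the jaws open and shut (so a half turn about z gives the same grasp; the last joint's range is limited). The gripper opens to 85 mm and grips with 20 to 120 N. Pads are 22 mm wide; open, the fingers measure 114 mm over their backs; the gripper's body (76 mm by 85 mm) begins 54 mm behind the grasp point. The pads swing forward as they close: fully open they stand 13 mm farther back than shut.
Start: joints at [1.096, 0.521, -0.036, 1.599, 0.021, 1.021, -0.113], TCP at [0.246, -0.574, 0.231] pointing down, gripper open.
Joint ranges: [-2.91, 2.91], [-0.3, 2.13], [-1.5, 1.42], [0.17, 2.43], [-1.26, 4.41], [0.16, 1.93], [-2.52, 2.52]. Speed limits (rad/s): [1.89, 1.89, 2.39, 2.39, 3.01, 3.01, 3.01].

### API

Orientations are given as a unit quaternion [w, x, y, z].
In Python, from rig import bot gives the robot as it stands. The module is installed in compiled form; this text tells all that it offers.
- The arm moves only by the tool move_arm, never from a script. Its argument "targets" is a list of rows, each a list of 5 numbers: the shift along the tool's x, y, z in mm, then the turn about the tool's z in rad, then the opening, from 0 (shut) to 1 (fully open). In form: [[tx, ty, tz, twist, jaw], ...]. A call has 1 to 20 rows; each row is the pose to reach, as a shift and turn from the pose commanded when the call began, along the tool's axes at that moment; what a row does not reach only later rows make up. A row lasts 1/12 s, in which the tool goes at most 41.7 mm and 7.16 degrees, less where a joint would pass 70% of its speed; a pose out of reach is approached as far as the arm can. A call with a gripper value outside its range is refused whole. The fingers move at their own pace and stop on an object; "squeeze" is the grip in N (left out, the last holds). Time passes only in rows, so rows that repeat a pose let the fingers close. It gives the time, the measured TCP pose, the force and the opening at its end, in the units of the state.
- bot.read_state(): the state, without advancing time (a new reading comes with each control period).
- bot.grab_frame(name): name is "scene" or "side" or "wrist"; returns a dict with "image" (420x560x3 uint8, red, green, blue), "fov_y" (degrees; the focal length in pixels is half the picture's height over the tangent of half this angle, whatever the lens; pixels are square), "cx", "cy" (the principal point, pixels), "R" (3x3) and "t" (3): a world point X has camera coordinates R X + t; the wrist camera has in their place "mount" (4x4, takes a point from camera to tool coordinates, whose origin is the TCP and whose axes are the flange's). Camera axes: x right, y down, z forward; pixel columns grow to the right and rows downward; lengths in m; the calibration is good to about 2 mm. A picture is of the moment at which its call begins: read the wrist's pose just before it. There is no depth.
- bot.close_job(): hands the job in, once; it reports no verdict.
The state is a dict: "time_s": time; "joints": joint angles; "dq": joint speeds; "joint_efforts": joint torques, N m; "tcp_pos": TCP position; "tcp_rot": TCP orientation; "wrist_force": force on the tool from outside, world axes, zero at the start; "moment": the same for the moment, N m; "finger_gap": opening from 0.0 (shut) to 1.0 (fully open).
Only numpy, scipy, OpenCV 4.12 (cv2) and the standard library are available. Lean on these libraries where they do the work, as an engineer would, in place of code of your own. Each camera call takes 0.05 s, during which the arm holds its last target.

## Working session

There is one attempt and no reset: what is moved stays moved. The work goes in short steps, Python scripts to look and compute and a tool call to move; the robot and the scene stay as the last step left them, time stands still between calls to the robot, and variables do not carry over. Pictures are saved under pics/ and viewed, and the job is handed in when it is done.

Besides the shell and the picture viewer there is one more tool, called in YAML: its name, and indented under it one key for each argument. move_arm: Moves the arm, as the interface text tells. Its arguments: {"type":"object","properties":{"targets":{"type":"array"},"squeeze":{"type":"number"}},"required":["targets"]}

```bash
mkdir -p pics
cat > h.py <<'E'
import numpy as np, cv2, json
from rig import bot
from scipy.spatial.transform import Rotation as Ro
def R_of(q): return Ro.from_quat([q[1],q[2],q[3],q[0]]).as_matrix()
def snap(n,fn):
    s=bot.read_state(); f=bot.grab_frame(n)
    cv2.imwrite('pics/%s.png'%fn,cv2.cvtColor(f['image'],cv2.COLOR_RGB2BGR))
    d={k:(np.array(v).tolist()) for k,v in f.items() if k!='image'}
    if n=='wrist':
        M=np.array(d['mount']); T=np.eye(4);T[:3,:3]=R_of(s['tcp_rot']);T[:3,3]=s['tcp_pos']
        W=np.linalg.inv(T@M); d['R']=W[:3,:3].tolist(); d['t']=W[:3,3].tolist()
    d['h']=f['image'].shape[0]
    json.dump(d,open('pics/%s.json'%fn,'w')); return d
def load(fn):
    d=json.load(open('pics/%s.json'%fn)); d['f']=d['h']/2/np.tan(np.radians(d['fov_y'])/2)
    d['R']=np.array(d['R']);d['t']=np.array(d['t']);return d
def ray(fn,u,v):
    d=load(fn); c=-d['R'].T@d['t']; r=d['R'].T@np.array([(u-d['cx'])/d['f'],(v-d['cy'])/d['f'],1]); return c,r/np.linalg.norm(r)
def atz(fn,u,v,z):
    c,r=ray(fn,u,v); return c+r*(z-c[2])/r[2]
def tri(obs):
    A=np.zeros((3,3));b=np.zeros(3);L=[]
    for o in obs:
        c,r=ray(*o);P=np.eye(3)-np.outer(r,r);A+=P;b+=P@c;L.append((c,P))
    X=np.linalg.solve(A,b); return X,[float(np.linalg.norm(P@(X-c)))*1000 for c,P in L]
def proj(fn,X):
    d=load(fn);p=d['R']@np.array(X)+d['t'];return d['cx']+d['f']*p[0]/p[2],d['cy']+d['f']*p[1]/p[2]
E
python3 - <<'E'
from h import *
for n in ['scene','side','wrist']:
    d=snap(n,n+'0');print(n,{k:d[k] for k in d if k in('fov_y','cx','cy','h')}, 'cam',-np.array(d['R']).T@np.array(d['t']))
print(bot.read_state())
E
```

```text
scene {'fov_y': 51.480121481055946, 'cx': 287.23422178985356, 'cy': 209.21847534979088, 'h': 420} cam [ 1.37805533 -0.00927014  1.18299026]
side {'fov_y': 51.327883248700914, 'cx': 275.5402191252186, 'cy': 207.50523031587872, 'h': 420} cam [0.37587969 0.97091794 0.72785419]
wrist {'fov_y': 65.47297915635438, 'cx': 282.7867153766042, 'cy': 212.56369343561386, 'h': 420} cam [ 0.31672635 -0.5438999   0.3753329 ]
{'time_s': 0.15, 'joints': array([ 1.09575731,  0.52188027, -0.03630252,  1.59981688,  0.02120852,
        1.0211135 , -0.11278664]), 'dq': array([ 0.00033669, -0.00329538,  0.00059051, -0.00134468,  0.00032933,
        0.00067109, -0.00094705]), 'joint_efforts': array([ 2.48756769e-03, -9.27389646e+01,  1.98104382e+00, -3.70046711e+01,
        1.79021282e-02,  6.50092989e-03,  7.76805155e-05]), 'tcp_pos': array([ 0.24603846, -0.57428651,  0.23087781]), 'tcp_rot': array([-3.98873999e-04,  9.79584671e-01,  2.01031588e-01, -1.19792079e-04]), 'wrist_force': array([ 0.61553874, -0.44380834,  0.29283303]), 'moment': array([ 0.01846046, -0.00415506, -0.0611698 ]), 'finger_gap': 0.9947940985088191}
```

View pics/scene0.png

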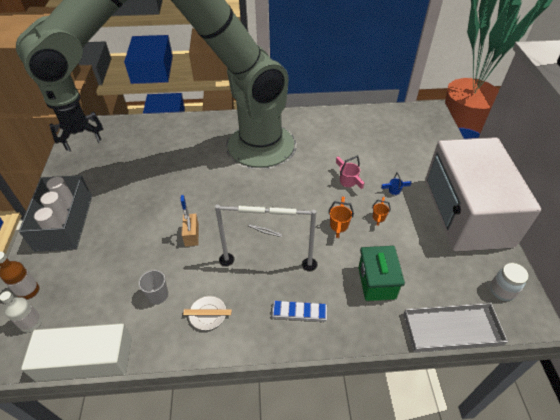

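View pics/side0.png

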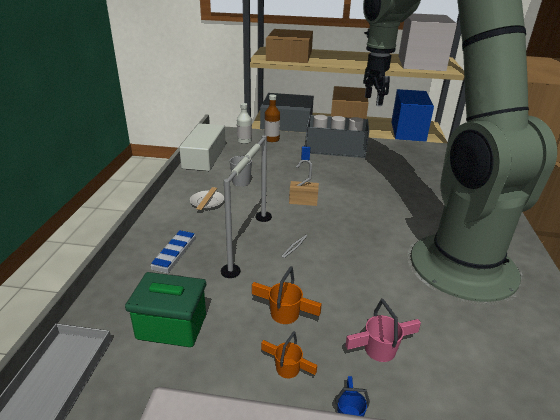

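View pics/wrist0.png

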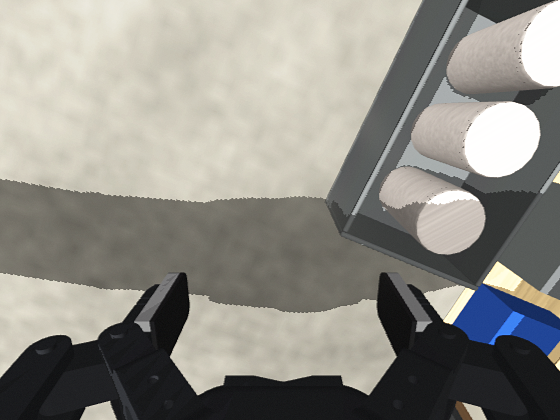

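The scene shows the rail at about (265,210), the hook and stand at (188,225), and the larger orange pail at (341,218) with a smaller orange one at (381,210). I'll zoom in on these.

Run:
```python
import cv2
a=cv2.imread('pics/scene0.png')
cv2.imwrite('pics/s0a.png',cv2.resize(a[180:290,160:320],None,fx=5,fy=5,interpolation=cv2.INTER_CUBIC))
cv2.imwrite('pics/s0b.png',cv2.resize(a[150:260,300:420],None,fx=5,fy=5,interpolation=cv2.INTER_CUBIC))
b=cv2.imread('pics/side0.png')
cv2.imwrite('pics/d0a.png',cv2.resize(b[125:285,200:340],None,fx=3.7,fy=3.7,interpolation=cv2.INTER_CUBIC))
cv2.imwrite('pics/d0b.png',cv2.resize(b[255:385,235:345],None,fx=4.5,fy=4.5,interpolation=cv2.INTER_CUBIC))
```

```text
(no output)
```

View pics/s0a.png

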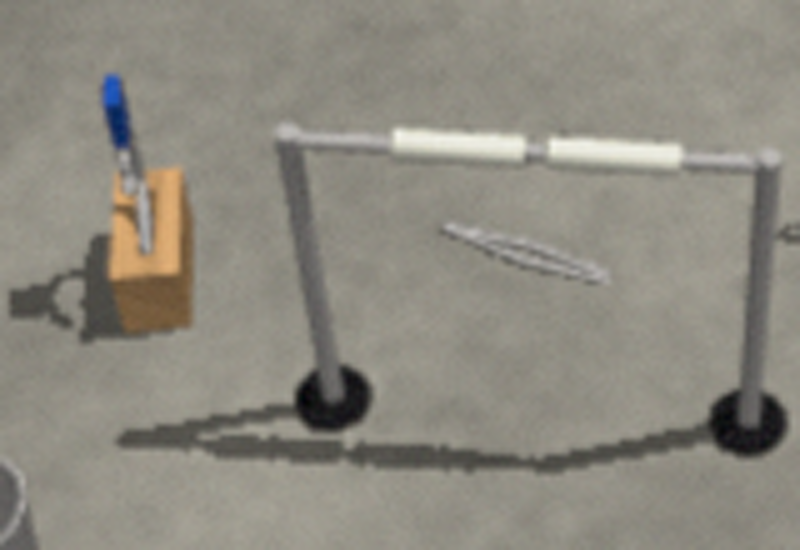

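View pics/s0b.png

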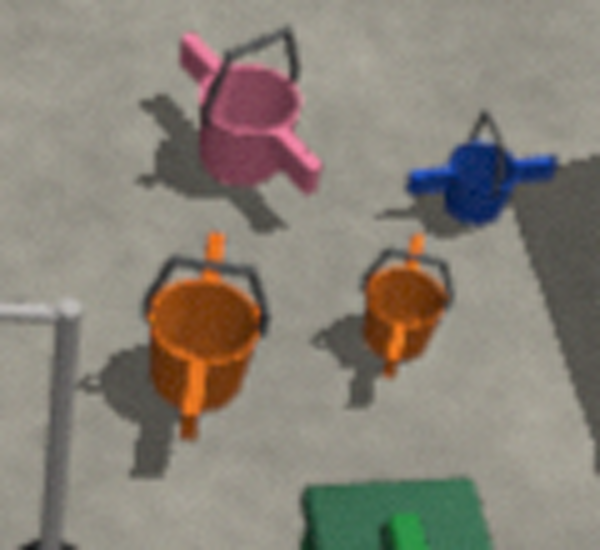

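View pics/d0a.png

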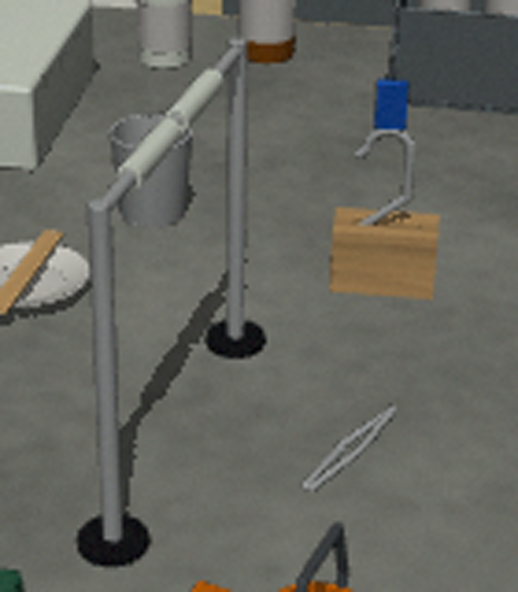

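View pics/d0b.png

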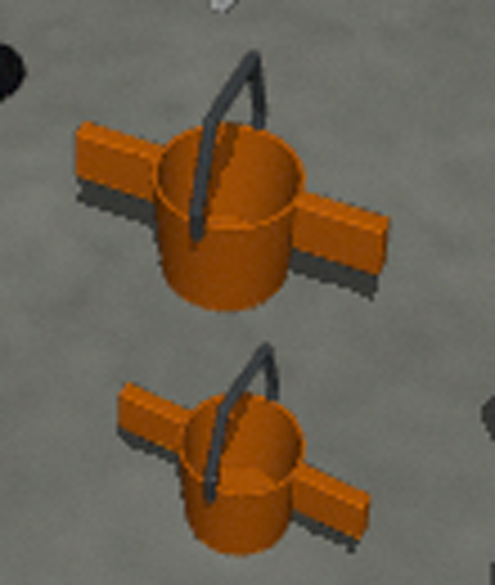

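Run:
```python
from h import *
S=lambda x,y:('scene0',160+x/5,180+y/5); D=lambda x,y:('side0',200+x/3.7,125+y/3.7)
S2=lambda x,y:('scene0',300+x/5,150+y/5); D2=lambda x,y:('side0',235+x/4.5,255+y/4.5)
def p(n,o): X,e=tri(o); print(n,np.round(X*1000,1),np.round(e,1)); return X
p('postR(-y)',[S(288,132),D(238,44)]); p('post+y',[S(768,160),D(100,207)])
for z in(.26,.267): print(z,[np.round(1000*atz(*a,z)[:2],1) for a in(S(288,132),S(768,160),D(238,44),D(100,207))])
print('sleeve ends@.269',[np.round(1000*atz(*a,.262)[:2],1) for a in(S(391,143),S(683,157),S(525,148),S(549,150),D(213,75),D(129,178))])
p('tab top',[S(114,78),D(394,81)]);p('tab mid',[S(117,112),D(391,105)]);p('tab bot',[S(121,145),D(389,130)])
print('tab@.171 ',[np.round(1000*atz(*a,.171)[:2],1) for a in (S(117,112),D(391,105))])
print('stand top corners',[np.round(1000*atz(*a,.06)[:2],1) for a in (S(112,278),S(188,268),S(183,168),S(118,172),D(331,226),D(436,234),D(335,208),D(440,214))])
print('feet',[np.round(1000*atz(*a,0)[:2],1) for a in (S(333,398),S(748,423),D(236,340),D(113,540))])
p('bail L',[S2(172,262),D2(257,55)]);p('bail R',[S2(254,268),D2(208,120)])
print('bail @.116',[np.round(1000*atz(*a,.116)[:2],1) for a in (S2(172,262),S2(254,268),D2(254,55),D2(210,122))])
print('ears top @.062: far(-x) tip, near', [np.round(1000*atz(*a,.062)[:2],1) for a in (S2(216,236),S2(190,408),D2(86,124),D2(388,220))])
print('rim cen',[np.round(1000*atz(*a,.062)[:2],1) for a in (S2(204,318),D2(229,175))])
```

```text
postR(-y) [ 558.9 -134.1  261.2] [0.2 0.2]
post+y [599.  132.2 260.9] [0.9 0.9]
0.26 [array([ 558.2, -134.2]), array([599.2, 132.7]), array([ 559.3, -137.4]), array([599. , 129.4])]
0.267 [array([ 564.4, -133.2]), array([605.2, 131.7]), array([ 556.6, -120.8]), array([595.6, 142. ])]
sleeve ends@.269 [array([572.5, -76.4]), array([595.2,  85.5]), array([581.9,  -1.9]), array([584.4,  11.4]), array([566.5, -73.5]), array([589.4,  92.6])]
tab top [ 447.5 -250.4  192.1] [1.7 1.7]
tab mid [ 450.4 -253.6  167.3] [0.5 0.5]
tab bot [ 452.4 -256.4  141.3] [2.7 2.7]
tab@.171  [array([ 454.5, -252.5]), array([ 449.6, -246.4])]
stand top corners [array([ 498. , -271.6]), array([ 493.5, -223.1]), array([ 407.6, -231. ]), array([ 407.8, -274.4]), array([ 493.3, -233.7]), array([ 403.9, -236.3]), array([ 493.7, -266.5]), array([ 402.7, -272.6])]
feet [array([ 561. , -134.7]), array([601.2, 132.9]), array([ 558.1, -134.3]), array([599.1, 130.6])]
bail L [436.2 227.9 112.7] [2.3 2.3]
bail R [451.5 280.7 116.6] [0. 0.]
bail @.116 [array([441.7, 228. ]), array([451. , 280.9]), array([435.9, 229.6]), array([450.5, 281.2])]
ears top @.062: far(-x) tip, near [array([372.6, 274.3]), array([521.7, 232.4]), array([518.3, 232.5]), array([364.2, 274.8])]
rim cen [array([446.2, 253.9]), array([442.7, 256.9])]
```

The rail mid is at about (579.5, -1), with yaw -8.75° and posts 269.6 mm apart, which matches the spec. The sleeve's middle is about 6 mm toward +y from it. The hook tab is at about (451,-252), and the pail's bail at about (445,255), 116 mm high. Next I move above the hook and take a wrist look.

```bash
cat >> h.py <<'E'
def goto(x,y,z,yaw=None):
    s=bot.read_state();R=R_of(s['tcp_rot']);d=R.T@(np.array([x,y,z])-np.array(s['tcp_pos']))*1000
    y0=np.arctan2(R[1,0],R[0,0]); tw=0 if yaw is None else y0-np.radians(yaw)
    print('shift',np.round(d,1),'twist',round(tw,4),'yaw now',round(np.degrees(y0),2)); return d,tw
def st():
    s=bot.read_state(); R=R_of(s['tcp_rot'])
    print('t',round(s['time_s'],2),'p',np.round(np.array(s['tcp_pos'])*1000,1),'yaw',round(np.degrees(np.arctan2(R[1,0],R[0,0])),2),'tilt',np.round(R[:2,2],4),'F',np.round(s['wrist_force'],2),'M',np.round(s['moment'],2),'gap',round(s['finger_gap'],3),'q',np.round(s['joints'],2))
E
python3 - <<'E'
from h import *
goto(.41,-.254,.32,2.8)
print(np.round(bot.grab_frame('wrist')['mount'],3))
E
```

```text
shift [ 276.8 -229.9  -89. ] twist 0.356 yaw now 23.19
[[-0.001 -0.953 -0.304  0.077]
 [ 1.    -0.001 -0.001 -0.   ]
 [ 0.001 -0.304  0.953 -0.145]
 [ 0.     0.     0.     1.   ]]
```

move_arm:
  targets:
    - [30,-25,-40,0.05,1]
    - [60,-50,-80,0.1,1]
    - [95,-80,-89,0.2,1]
    - [130,-110,-89,0.3,1]
    - [165,-140,-89,0.356,1]
    - [195,-165,-89,0.356,1]
    - [225,-190,-89,0.356,1]
    - [250,-210,-89,0.356,1]
    - [268,-223,-89,0.356,1]
    - [276.8,-229.9,-89,0.356,1]
    - [276.8,-229.9,-89,0.356,1]
    - [276.8,-229.9,-89,0.356,1]

```text
time_s: 1.2
tcp_pos: [0.4103, -0.2536, 0.3203]
tcp_rot: [0.0, 1.0, 0.025, -0.0]
wrist_force: [-0.8, -0.7, -0.4]
finger_gap: 1.001
```

Run:
```python
from h import *
st(); snap('wrist','w1'); st()
```

```text
t 1.2 p [ 410.3 -253.6  320.3] yaw 2.89 tilt [-0.     -0.0001] F [-0.84 -0.66 -0.4 ] M [-0.05  0.01 -0.  ] gap 1.001 q [ 0.54  0.2  -0.13  1.84  0.03  1.1  -1.12]
t 1.25 p [ 409.8 -254.5  320.3] yaw 2.79 tilt [-0.0002 -0.0002] F [-0.63 -0.15 -0.28] M [-0.05  0.06 -0.01] gap 0.997 q [ 0.54  0.2  -0.13  1.84  0.03  1.1  -1.12]
```

View pics/w1.png

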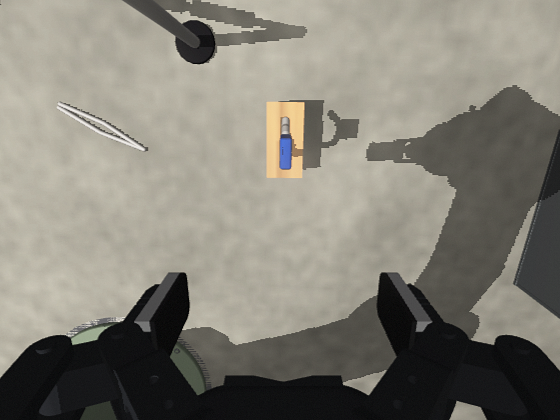

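Run:
```python
import cv2
a=cv2.imread('pics/w1.png')
cv2.imwrite('pics/w1a.png',cv2.resize(a[90:190,250:350],None,fx=6,fy=6,interpolation=cv2.INTER_CUBIC))
```

```text
(no output)
```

View pics/w1a.png

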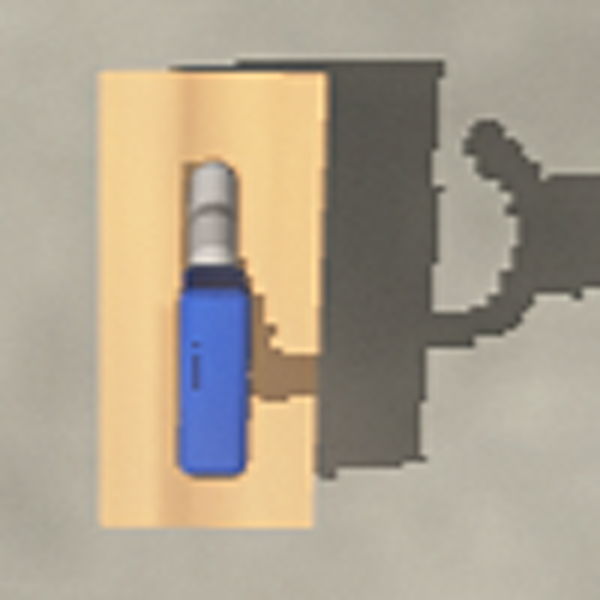

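Run:
```python
from h import *
W=lambda x,y:('w1',250+x/6-.4,90+y/6-.4)
print('tab',[np.round(1000*atz(*W(x,y),.192)[:2],1) for x,y in((215,382),(216,290),(213,473),(181,380),(249,380))])
c=[np.round(1000*atz(*W(x,y),.06)[:2],1) for x,y in((99,72),(328,72),(313,527),(99,527))]; print('stand',c,np.mean(c,0))
```

```text
tab [array([ 451.6, -253.6]), array([ 464.1, -253.1]), array([ 439., -254.]), array([ 451.7, -248.9]), array([ 452.2, -258.3])]
stand [array([ 493.4, -229.6]), array([ 495.7, -274.3]), array([ 405.4, -277.4]), array([ 403.1, -232.6])] [ 449.4   -253.475]
```

Run:
```python
from h import *
goto(.4516,-.2536,.155,2.0)
```

```text
shift [ 41.9   1.1 165.3] twist 0.0138 yaw now 2.79
```

move_arm:
  targets:
    - [20,0.5,10,0.014,0.5]
    - [41.8,1.1,30,0.014,0.5]
    - [41.8,1.1,60,0.014,0.5]
    - [41.8,1.1,90,0.014,0.5]
    - [41.8,1.1,115,0.014,0.5]
    - [41.8,1.1,135,0.014,0.5]
    - [41.8,1.1,150,0.014,0.5]
    - [41.8,1.1,160,0.014,0.5]
    - [41.8,1.1,165,0.014,0.5]
    - [41.8,1.1,165,0.014,0.5]
    - [41.8,1.1,165,0.014,0.5]
  squeeze: 20

```text
time_s: 2.17
tcp_pos: [0.4519, -0.2537, 0.1558]
tcp_rot: [0.0, 1.0, 0.017, 0.0]
wrist_force: [0.3, 0.5, -1.3]
finger_gap: 0.502
```

Run:
```python
from h import *
st(); snap('wrist','w2')
```

```text
t 2.17 p [ 451.9 -253.7  155.8] yaw 1.96 tilt [ 0.0004 -0.0003] F [ 0.35  0.51 -1.35] M [ 0.01  0.02 -0.02] gap 0.502 q [ 0.49  0.46 -0.13  1.95  0.08  0.74 -1.22]
```

View pics/w2.png

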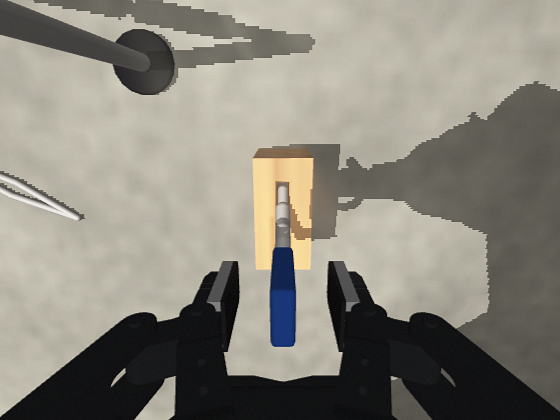

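The tab at column 283 sits midway between the pads (columns 235 and 333), so I close the fingers.

move_arm:
  targets:
    - [0,0,0,0,0.3]
    - [0,0,0,0,0.1]
    - [0,0,0,0,0.05]
    - [0,0,0,0,0.05]
    - [0,0,0,0,0.05]
    - [0,0,0,0,0.05]
    - [0,0,0,0,0.05]
  squeeze: 20

```text
time_s: 2.8
tcp_pos: [0.4522, -0.2534, 0.1558]
tcp_rot: [0.0, 1.0, 0.017, 0.0]
wrist_force: [-1.3, 0.1, 7.9]
finger_gap: 0.114
```

Run:
```python
from h import *
st()
```

```text
t 2.8 p [ 452.2 -253.4  155.8] yaw 1.99 tilt [ 0.0009 -0.0004] F [-1.28  0.15  7.9 ] M [ 0.02  0.17 -0.01] gap 0.114 q [ 0.49  0.46 -0.13  1.95  0.08  0.74 -1.22]
```

Run:
```python
from h import *
goto(.502,.005,.318,-8.75)
```

```text
shift [  58.9 -256.4 -162.3] twist 0.1874 yaw now 1.99
```

move_arm:
  targets:
    - [0,0,-3,0,0.05]
    - [0,0,-10,0,0.05]
    - [0,0,-22,0,0.05]
    - [0,0,-37,0,0.05]
    - [0,0,-55,0,0.05]
    - [0,0,-75,0,0.05]
    - [0,0,-95,0,0.05]
    - [0,0,-112,0,0.05]
    - [0,0,-126,0,0.05]
    - [0,0,-136,0,0.05]
    - [0,0,-140,0,0.05]
    - [0,0,-140,0,0.05]

```text
time_s: 3.8
tcp_pos: [0.452, -0.2533, 0.296]
tcp_rot: [0.0, 1.0, 0.017, 0.0]
wrist_force: [0.9, 0.2, -1.6]
finger_gap: 0.115
```

Run:
```python
from h import *
st(); goto(.502,.005,.318,-8.75)
snap('wrist','w3')
```

```text
t 3.8 p [ 452.  -253.3  296. ] yaw 1.99 tilt [ 0.0009 -0.0004] F [ 0.92  0.22 -1.6 ] M [0.01 0.   0.02] gap 0.115 q [ 0.5   0.28 -0.13  1.79  0.04  1.07 -1.18]
shift [  59.  -256.4  -22.1] twist 0.1875 yaw now 1.99
```

View pics/w3.png

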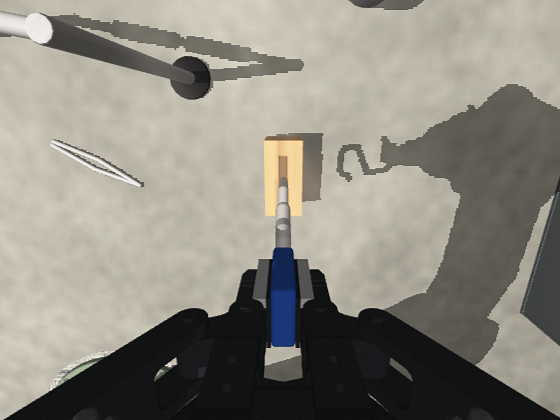

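The hook is held straight and is clear of the stand. Next I move it in front of the rail.

move_arm:
  targets:
    - [5,-15,-10,0.02,0.05]
    - [12,-40,-22,0.05,0.05]
    - [18,-70,-22,0.09,0.05]
    - [25,-100,-22,0.12,0.05]
    - [32,-130,-22,0.15,0.05]
    - [39,-160,-22,0.17,0.05]
    - [45,-188,-22,0.1875,0.05]
    - [50,-212,-22,0.1875,0.05]
    - [55,-233,-22,0.1875,0.05]
    - [58,-248,-22,0.1875,0.05]
    - [59,-256.4,-22,0.1875,0.05]
    - [59,-256.4,-22,0.1875,0.05]
    - [59,-256.4,-22,0.1875,0.05]

```text
time_s: 4.93
tcp_pos: [0.5016, 0.0045, 0.3167]
tcp_rot: [0.0, 0.997, -0.076, -0.0]
wrist_force: [0.4, -0.4, -0.8]
finger_gap: 0.113
```

Run:
```python
from h import *
st(); snap('wrist','w4'); snap('side','d4'); snap('scene','s4');st()
a=cv2.imread('pics/d4.png');cv2.imwrite('pics/d4a.png',cv2.resize(a[95:285,190:390],None,fx=3.1,fy=3.1,interpolation=cv2.INTER_CUBIC))
```

```text
t 4.93 p [501.6   4.5 316.7] yaw -8.75 tilt [-0.001  -0.0003] F [ 0.39 -0.35 -0.82] M [-0.01 -0.03 -0.01] gap 0.113 q [ 0.09  0.25 -0.26  1.8   0.07  1.11 -1.92]
t 5.08 p [501.7   3.8 317.1] yaw -8.84 tilt [-0.0004 -0.0003] F [-0.29 -0.26 -0.28] M [ 0.03  0.02 -0.01] gap 0.112 q [ 0.09  0.24 -0.26  1.8   0.07  1.11 -1.92]
```

View pics/w4.png

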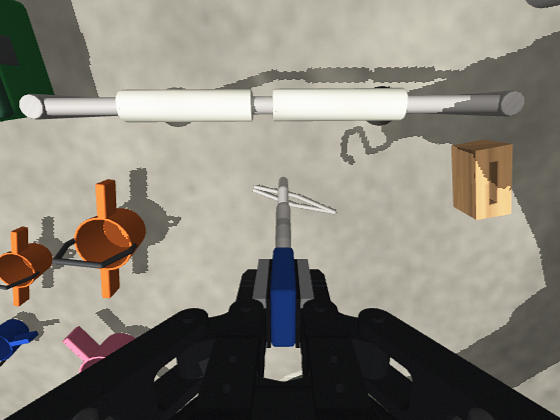

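View pics/d4a.png

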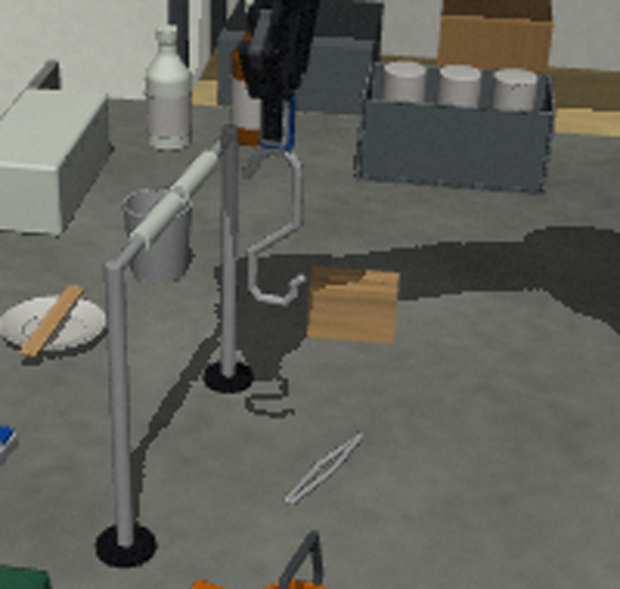

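Run:
```python
from h import *
w=lambda u,v:atz('w4',u,v,.26)[:2]*1000
for n,u,v in [('sl L',117,105.5),('gL',253,105),('gR',273,104.5),('sl R',408,104),('postL',33,105),('postR',512,102)]:
    print(n,np.round(w(u,v),1), np.round(atz('w4',u,v,.267)[:2]*1000,1))
a=cv2.imread('pics/w4.png');cv2.imwrite('pics/w4a.png',cv2.resize(a[75:135,220:320],None,fx=8,fy=8,interpolation=cv2.INTER_CUBIC))
b=cv2.imread('pics/s4.png');cv2.imwrite('pics/s4a.png',cv2.resize(b[120:260,200:330],None,fx=4.2,fy=4.2,interpolation=cv2.INTER_CUBIC))
```

```text
sl L [593.9  88.3] [593.3  84.9]
gL [582.    9.5] [581.9   8.9]
gR [580.5  -2.1] [580.4  -2.3]
sl R [568.7 -80.1] [569.  -77.6]
postL [601.7 136.8] [600.9 131.8]
postR [ 560.5 -140. ] [ 561.1 -135.4]
```

View pics/w4a.png

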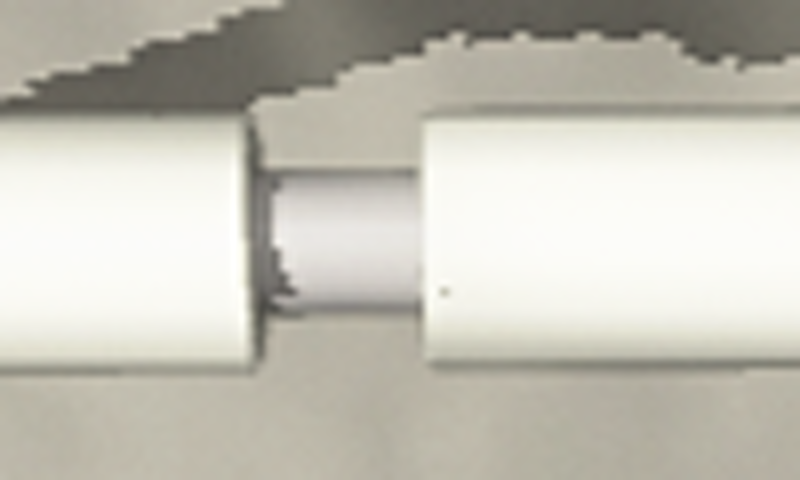

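View pics/s4a.png

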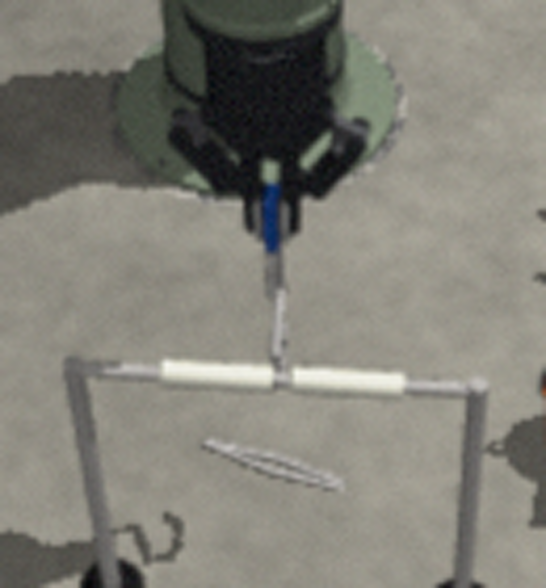

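The groove is seen at about (581.5, 4), and the hook is 12 mm to the -y side of it, as planned. I'll go forward 79 mm and then lower to just above contact (TCP expected at about 281).

move_arm:
  targets:
    - [5,0,0,0,0.05]
    - [14,0,0,0,0.05]
    - [26,0,0,0,0.05]
    - [40,0,0,0,0.05]
    - [53,0,0,0,0.05]
    - [64,0,0,0,0.05]
    - [73,0,0,0,0.05]
    - [78,0,0,0,0.05]
    - [79,0,0,0,0.05]
    - [79,0,5,0,0.05]
    - [79,0,14,0,0.05]
    - [79,0,22,0,0.05]
    - [79,0,28,0,0.05]
    - [79,0,31,0,0.05]
    - [79,0,31.5,0,0.05]
    - [79,0,31.5,0,0.05]

```text
time_s: 6.42
tcp_pos: [0.5799, -0.0069, 0.2857]
tcp_rot: [-0.0, 0.997, -0.076, -0.0]
wrist_force: [0.5, 0.6, -0.1]
finger_gap: 0.116
```

Run:
```python
from h import *
st(); snap('wrist','w5'); snap('side','d5'); st()
a=cv2.imread('pics/d5.png');cv2.imwrite('pics/d5a.png',cv2.resize(a[95:225,190:330],None,fx=4.5,fy=4.5,interpolation=cv2.INTER_CUBIC))
```

```text
t 6.42 p [579.9  -6.9 285.7] yaw -8.75 tilt [-0.0002  0.    ] F [ 0.49  0.55 -0.08] M [-0.02 -0.02 -0.03] gap 0.116 q [ 0.09  0.4  -0.24  1.65  0.11  1.1  -1.91]
t 6.52 p [580.1  -6.9 286.1] yaw -8.75 tilt [0.0005 0.    ] F [ 0.34 -1.29 -0.19] M [-0.04 -0.06 -0.01] gap 0.113 q [ 0.09  0.4  -0.24  1.65  0.11  1.1  -1.91]
```

View pics/w5.png

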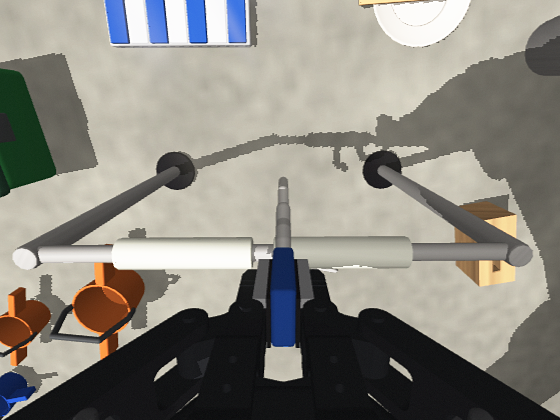

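View pics/d5a.png

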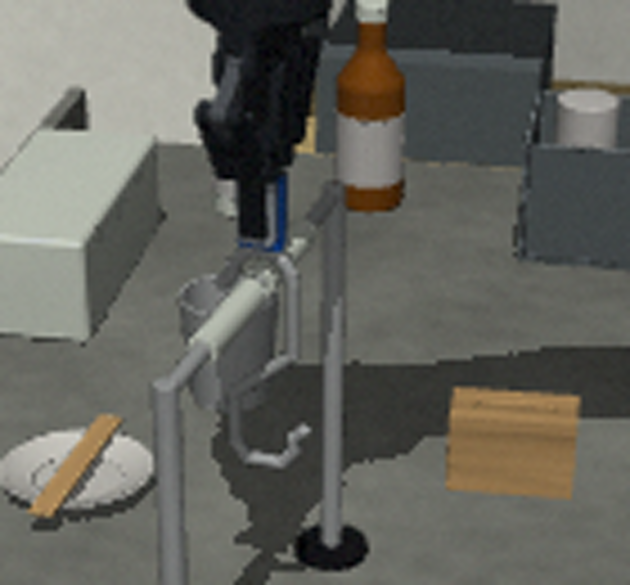

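move_arm:
  targets:
    - [0,0,1.5,0,0.05]
    - [0,0,3,0,0.05]
    - [0,0,4,0,0.05]
    - [0,0,4,0,0.05]

```text
time_s: 6.85
tcp_pos: [0.5799, -0.0069, 0.2816]
tcp_rot: [-0.0, 0.997, -0.076, -0.0]
wrist_force: [-0.1, -0.0, -1.4]
finger_gap: 0.113
```

Run:
```python
from h import *
st(); print(np.round(atz('w5',263.5,252,.26)*1000,1),np.round(atz('w5',113,251,.26)*1000,1),np.round(atz('w5',411,252,.26)*1000,1))
```

```text
t 6.85 p [579.9  -6.9 281.6] yaw -8.75 tilt [-0.0003  0.0001] F [-0.14 -0.01 -1.39] M [ 0.03 -0.01  0.05] gap 0.113 q [ 0.09  0.41 -0.24  1.65  0.11  1.09 -1.91]
[580.6   4.  260. ] [594.2  88.5 260. ] [567.8 -79.  260. ]
```

move_arm:
  targets:
    - [0,0,0.3,0,0.05]
    - [0,0,0.6,0,0.05]
    - [0,0,0.6,0,0.05]

```text
time_s: 7.1
tcp_pos: [0.58, -0.007, 0.2812]
tcp_rot: [-0.0, 0.997, -0.076, -0.0]
wrist_force: [0.3, -0.2, 0.9]
finger_gap: 0.111
```

```bash
python3 -c "
from h import *
st()"
```

```text
t 7.1 p [580.   -7.  281.2] yaw -8.75 tilt [-0.  0.] F [ 0.25 -0.16  0.9 ] M [-0.04  0.01 -0.01] gap 0.111 q [ 0.09  0.41 -0.24  1.65  0.11  1.09 -1.91]
```

move_arm:
  targets:
    - [0,0,0.3,0,0.05]
    - [0,0,0.4,0,0.05]
    - [0,0,0.4,0,0.05]

```text
time_s: 7.35
tcp_pos: [0.58, -0.0069, 0.281]
tcp_rot: [-0.0, 0.997, -0.076, 0.0]
wrist_force: [-1.0, -1.0, 2.2]
finger_gap: 0.111
```

```bash
python3 -c "
from h import *
st()"
```

```text
t 7.35 p [580.   -6.9 281. ] yaw -8.75 tilt [0.0003 0.    ] F [-1.02 -1.04  2.15] M [0.01 0.14 0.04] gap 0.111 q [ 0.09  0.41 -0.24  1.65  0.11  1.09 -1.91]
```

move_arm:
  targets:
    - [0,0,0.3,0,0.05]
    - [0,0,0.3,0,0.05]

```text
time_s: 7.52
tcp_pos: [0.5801, -0.0069, 0.2809]
tcp_rot: [-0.0, 0.997, -0.076, 0.0]
wrist_force: [-1.7, -0.2, 6.4]
finger_gap: 0.114
```

```bash
python3 -c "
from h import *
st();st()"
```

```text
t 7.52 p [580.1  -6.9 280.9] yaw -8.75 tilt [0.0005 0.    ] F [-1.7  -0.17  6.45] M [-0.06  0.36  0.01] gap 0.114 q [ 0.09  0.41 -0.24  1.65  0.11  1.09 -1.91]
t 7.52 p [580.1  -6.9 280.9] yaw -8.75 tilt [0.0005 0.    ] F [-1.7  -0.17  6.45] M [-0.06  0.36  0.01] gap 0.114 q [ 0.09  0.41 -0.24  1.65  0.11  1.09 -1.91]
```

move_arm:
  targets:
    - [0,-1,-0.1,0,0.05]
    - [0,-2,-0.1,0,0.05]
    - [0,-3,-0.1,0,0.05]
    - [0,-4,-0.1,0,0.05]
    - [0,-5,-0.1,0,0.05]
    - [0,-6,-0.1,0,0.05]
    - [0,-6,-0.1,0,0.05]

```text
time_s: 8.1
tcp_pos: [0.581, -0.0007, 0.2806]
tcp_rot: [-0.0, 0.997, -0.076, 0.0]
wrist_force: [1.7, -0.2, 0.7]
finger_gap: 0.115
```

```bash
python3 -c "
from h import *
st()"
```

```text
t 8.1 p [581.   -0.7 280.6] yaw -8.74 tilt [0.0003 0.0003] F [ 1.66 -0.23  0.7 ] M [-0.12 -0.14  0.06] gap 0.115 q [ 0.08  0.41 -0.24  1.65  0.11  1.09 -1.92]
```

move_arm:
  targets:
    - [0,0,0.2,0,0.05]
    - [0,0,0.2,0,0.05]

```text
time_s: 8.27
tcp_pos: [0.581, -0.0008, 0.2805]
tcp_rot: [-0.0, 0.997, -0.076, 0.0]
wrist_force: [1.3, 0.3, 3.5]
finger_gap: 0.115
```

```bash
python3 -c "
from h import *
st()"
```

```text
t 8.27 p [581.   -0.8 280.5] yaw -8.74 tilt [0.0004 0.0004] F [1.34 0.35 3.45] M [ 0.07 -0.15 -0.07] gap 0.115 q [ 0.08  0.41 -0.24  1.65  0.11  1.09 -1.92]
```

move_arm:
  targets:
    - [0,-0.7,0.1,0,0.05]
    - [0,-1.4,0.1,0,0.05]
    - [0,-2,0.1,0,0.05]
    - [0,-2,0.1,0,0.05]

```text
time_s: 8.6
tcp_pos: [0.5809, 0.0012, 0.28]
tcp_rot: [-0.0, 0.997, -0.076, -0.0]
wrist_force: [0.4, -0.8, -0.5]
finger_gap: 0.116
```

```bash
python3 -c "
from h import *
st()"
```

```text
t 8.6 p [580.9   1.2 280. ] yaw -8.74 tilt [-0.0007  0.0001] F [ 0.43 -0.82 -0.53] M [0.01 0.02 0.03] gap 0.116 q [ 0.07  0.41 -0.24  1.65  0.11  1.09 -1.93]
```

move_arm:
  targets:
    - [0,-0.4,0,0,0.05]
    - [0,-0.8,0.3,0,0.05]
    - [0,-0.8,0.8,0,0.05]
    - [0,-0.8,0.8,0,0.05]

```text
time_s: 8.93
tcp_pos: [0.5812, 0.0018, 0.2793]
tcp_rot: [0.0, 0.997, -0.076, -0.0]
wrist_force: [0.4, -0.6, -0.7]
finger_gap: 0.112
```

```bash
python3 -c "
from h import *
st()"
```

```text
t 8.93 p [581.2   1.8 279.3] yaw -8.75 tilt [-0.0002  0.    ] F [ 0.35 -0.62 -0.7 ] M [0.03 0.03 0.04] gap 0.112 q [ 0.07  0.41 -0.24  1.65  0.11  1.09 -1.93]
```

The hook is below the sleeve level with no force on it, so it is in the groove. I keep sinking it.

move_arm:
  targets:
    - [0,0,0.5,0,0.05]
    - [0,0,1,0,0.05]
    - [0,0,1.5,0,0.05]
    - [0,0,1.8,0,0.05]
    - [0,0,1.8,0,0.05]

```text
time_s: 9.35
tcp_pos: [0.5813, 0.0019, 0.2777]
tcp_rot: [-0.0, 0.997, -0.076, 0.0]
wrist_force: [1.1, 1.0, -0.2]
finger_gap: 0.114
```

```bash
python3 -c "
from h import *
st()"
```

```text
t 9.35 p [581.3   1.9 277.7] yaw -8.74 tilt [0.0001 0.0002] F [ 1.13  1.03 -0.16] M [ 0.36 -0.12  0.01] gap 0.114 q [ 0.07  0.41 -0.24  1.66  0.11  1.09 -1.93]
```

move_arm:
  targets:
    - [0,-0.4,0,0,0.05]
    - [0,-0.8,0.2,0,0.05]
    - [0,-0.8,0.5,0,0.05]
    - [0,-0.8,0.5,0,0.05]

```text
time_s: 9.68
tcp_pos: [0.5814, 0.0024, 0.2771]
tcp_rot: [0.0, 0.997, -0.076, -0.0]
wrist_force: [-0.1, -0.1, -0.7]
finger_gap: 0.115
```

```bash
python3 -c "
from h import *
st()"
```

```text
t 9.68 p [581.4   2.4 277.1] yaw -8.75 tilt [-0.0002 -0.0001] F [-0.11 -0.13 -0.66] M [0.01 0.07 0.01] gap 0.115 q [ 0.07  0.41 -0.24  1.66  0.11  1.09 -1.93]
```

move_arm:
  targets:
    - [0,-0.3,0.2,0,0.05]
    - [0,-0.4,0.4,0,0.05]
    - [0,-0.4,0.6,0,0.05]
    - [0,-0.4,0.6,0,0.05]

```text
time_s: 10.02
tcp_pos: [0.5815, 0.0028, 0.2768]
tcp_rot: [0.0, 0.997, -0.076, 0.0]
wrist_force: [-1.6, -0.5, 4.2]
finger_gap: 0.115
```

```bash
python3 -c "
from h import *
st(); snap('side','d6');snap('wrist','w6');snap('scene','s6')
a=cv2.imread('pics/d6.png');cv2.imwrite('pics/d6a.png',cv2.resize(a[95:225,190:330],None,fx=4.5,fy=4.5,interpolation=cv2.INTER_CUBIC))
a=cv2.imread('pics/s6.png');cv2.imwrite('pics/s6a.png',cv2.resize(a[150:270,200:330],None,fx=4.5,fy=4.5,interpolation=cv2.INTER_CUBIC))
"
```

```text
t 10.02 p [581.5   2.8 276.8] yaw -8.76 tilt [ 0.0003 -0.0001] F [-1.62 -0.5   4.17] M [-0.32  0.34  0.02] gap 0.115 q [ 0.07  0.42 -0.24  1.66  0.11  1.08 -1.93]
```

View pics/d6a.png

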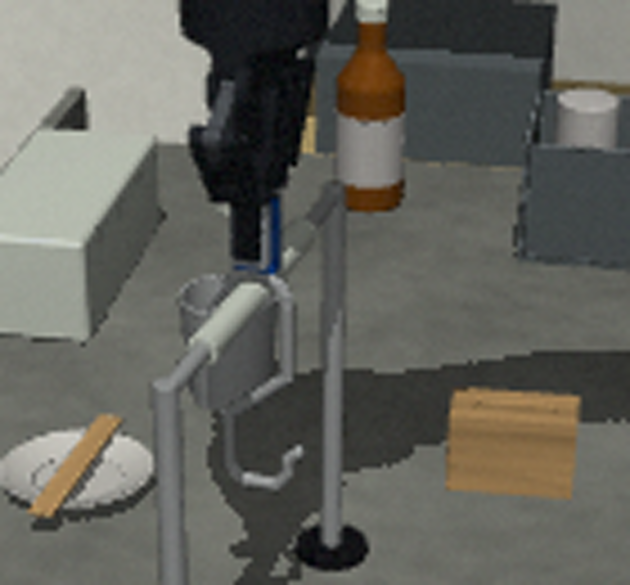

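View pics/s6a.png

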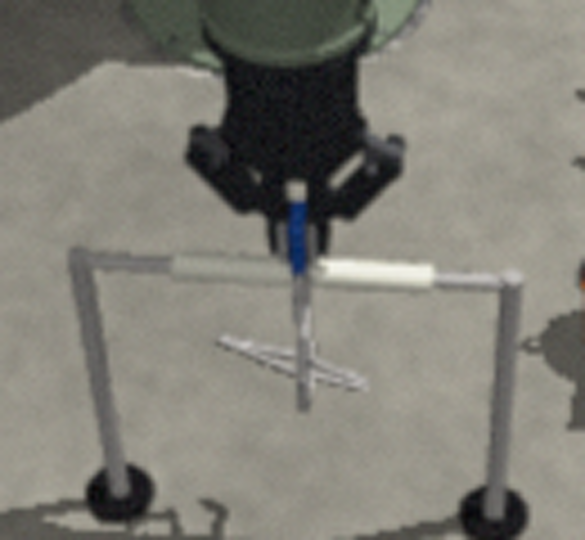

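The hook has bottomed 4 mm below sleeve level, with the tip on the far side. I ease off and release.

move_arm:
  targets:
    - [0,0,-0.2,0,0.05]
    - [0,0,-0.2,0,0.12]
    - [0,0,-0.2,0,0.16]
    - [0,0,-0.2,0,0.22]
    - [0,0,-0.2,0,0.3]
    - [0,0,-0.2,0,0.4]
    - [0,0,-0.2,0,0.5]
    - [0,0,-0.2,0,0.5]

```text
time_s: 10.83
tcp_pos: [0.5815, 0.003, 0.2768]
tcp_rot: [-0.0, 0.997, -0.076, -0.0]
wrist_force: [0.2, 0.5, 0.3]
finger_gap: 0.5
```

```bash
python3 -c "
from h import *
st(); snap('wrist','w7'); snap('side','d7')
"
```

```text
t 10.83 p [581.5   3.  276.8] yaw -8.75 tilt [-0.0001  0.0001] F [0.21 0.46 0.33] M [ 0.01  0.   -0.01] gap 0.5 q [ 0.07  0.42 -0.24  1.66  0.11  1.08 -1.93]
```

View pics/w7.png

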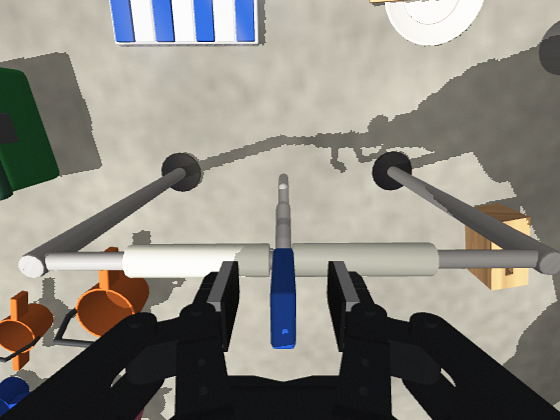

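move_arm:
  targets:
    - [0,0,-5,0,0.5]
    - [0,0,-15,0,0.5]
    - [0,0,-30,0,0.5]
    - [0,0,-45,0,0.6]
    - [0,0,-60,0,0.8]
    - [0,0,-70,0,0.9]
    - [0,0,-70,0,1]

```text
time_s: 11.52
tcp_pos: [0.5822, 0.003, 0.3494]
tcp_rot: [-0.0, 0.997, -0.076, 0.002]
wrist_force: [-0.2, 0.0, -0.1]
finger_gap: 0.991
```

```bash
python3 -c "
from h import *
st(); snap('side','d8'); goto(.43,.26,.30,165)
a=cv2.imread('pics/d8.png');cv2.imwrite('pics/d8a.png',cv2.resize(a[95:225,190:330],None,fx=4.5,fy=4.5,interpolation=cv2.INTER_CUBIC))
"
```

```text
t 11.52 p [582.2   3.  349.4] yaw -8.76 tilt [0.0035 0.0002] F [-0.2   0.03 -0.07] M [ 0.04 -0.03 -0.01] gap 0.991 q [ 0.07  0.36 -0.25  1.55  0.09  1.24 -1.91]
shift [-189.3 -230.9   47.6] twist -3.0326 yaw now -8.75
```

View pics/d8a.png

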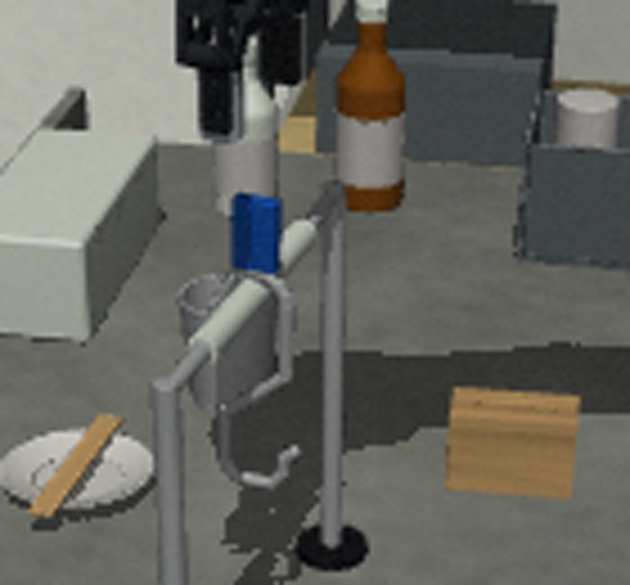

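The hook hangs freely in the groove. I go to the pail and turn half round, which keeps the camera away from the hook and joint 7 in range.

move_arm:
  targets:
    - [-10,-10,0,-0.1,1]
    - [-25,-28,0,-0.22,1]
    - [-40,-48,0,-0.34,1]
    - [-55,-68,0,-0.46,1]
    - [-70,-88,0,-0.58,1]
    - [-85,-108,0,-0.7,1]
    - [-100,-125,5,-0.82,1]
    - [-115,-140,10,-0.94,1]
    - [-130,-155,15,-1.06,1]
    - [-143,-170,20,-1.18,1]
    - [-155,-185,25,-1.3,1]
    - [-165,-200,30,-1.42,1]
    - [-173,-210,35,-1.54,1]
    - [-180,-220,40,-1.66,1]
    - [-185,-226,45,-1.78,1]
    - [-189,-231,48,-1.9,1]
    - [-189,-231,48,-2.02,1]
    - [-189,-231,48,-2.14,1]
    - [-189,-231,48,-2.26,1]
    - [-189,-231,48,-2.38,1]

```text
time_s: 13.23
tcp_pos: [0.4295, 0.2598, 0.2981]
tcp_rot: [-0.0, 0.439, 0.899, -0.0]
wrist_force: [0.7, 0.7, -0.5]
finger_gap: 0.999
```

```bash
python3 -c "
from h import *
st(); goto(.43,.26,.25,165)
"
```

```text
t 13.23 p [429.5 259.8 298.1] yaw 127.97 tilt [-0.0011 -0.0003] F [ 0.65  0.67 -0.47] M [-0.01 -0.04  0.01] gap 0.999 q [-0.02  0.34 -0.82  1.8   0.28  1.12 -0.27]
shift [-0.2  0.6 48.1] twist -0.6463 yaw now 127.97
```

move_arm:
  targets:
    - [0,0,8,-0.12,1]
    - [0,0,18,-0.24,1]
    - [0,0,30,-0.36,1]
    - [0,0,40,-0.48,1]
    - [0,0,46,-0.58,1]
    - [0,0,48,-0.646,1]
    - [0,0,48,-0.646,1]
    - [0,0,48,-0.646,1]

```text
time_s: 13.9
tcp_pos: [0.4296, 0.2598, 0.2503]
tcp_rot: [-0.001, 0.135, 0.991, -0.0]
wrist_force: [0.1, -0.6, -0.2]
finger_gap: 0.996
```

```bash
python3 -c "
from h import *
snap('wrist','w9');st()
"
```

```text
t 13.95 p [429.7 259.9 250.6] yaw 164.47 tilt [-0.0005 -0.    ] F [-0.71  1.06 -0.26] M [ 0.01 -0.01  0.01] gap 0.999 q [ 0.05  0.44 -0.94  1.86  0.4   1.05  0.25]
```

View pics/w9.png

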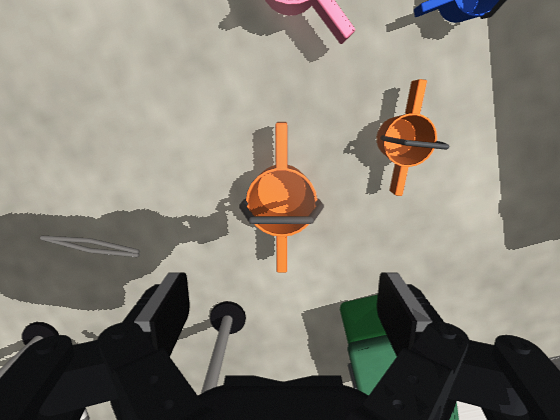

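```bash
python3 -c "
from h import *
a=cv2.imread('pics/w9.png');cv2.imwrite('pics/w9a.png',cv2.resize(a[110:285,215:345],None,fx=4.5,fy=4.5,interpolation=cv2.INTER_CUBIC))
"
```

```text
(no output)
```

View pics/w9a.png

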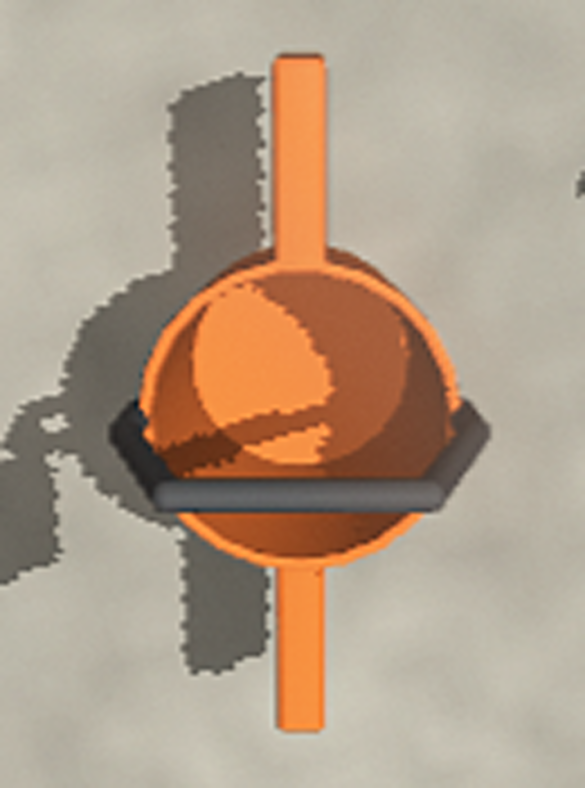

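```bash
python3 -c "
from h import *
W=lambda x,y,z:np.round(1000*atz('w9',215+x/4.5-.4,110+y/4.5-.4,z)[:2],1)
a=W(300,58,.062);b=W(300,731,.062);c=W(300,260,.062);d=W(300,567,.062)
print('-x tip',a,'+x tip',b,'mid',(a+b)/2,np.hypot(*(b-a)),'yaw',np.degrees(np.arctan2(*(b-a)[::-1])))
print('rim',c,d,(c+d)/2); p=W(155,495,.116);q=W(442,495,.116);print('bail',p,q,(p+q)/2,np.hypot(*(p-q)),np.degrees(np.arctan2(p[0]-q[0],p[1]-q[1])))
"
```

```text
-x tip [365.8 275.8] +x tip [523.6 231.6] mid [444.7 253.7] 163.87336574318599 yaw -15.647633424051932
rim [408.6 263.8] [480.8 243.6] [444.7 253.7]
bail [437.4 225.7] [452.9 281.1] [445.15 253.4 ] 57.52747169831127 -164.36926257099532
```

```bash
python3 -c "
from h import *
goto(.3774,.2724,.028,164.4)
"
```

```text
shift [ 53.6  -1.9 222.6] twist 0.0012 yaw now 164.47
```

move_arm:
  targets:
    - [10,-0.5,5,0,0.6]
    - [25,-1,15,0,0.5]
    - [42,-1.9,30,0,0.5]
    - [53.6,-1.9,55,0,0.5]
    - [53.6,-1.9,85,0,0.5]
    - [53.6,-1.9,115,0,0.5]
    - [53.6,-1.9,145,0,0.5]
    - [53.6,-1.9,172,0,0.5]
    - [53.6,-1.9,195,0,0.5]
    - [53.6,-1.9,210,0,0.5]
    - [53.6,-1.9,218,0,0.5]
    - [53.6,-1.9,222.6,0,0.5]
    - [53.6,-1.9,222.6,0,0.5]
    - [53.6,-1.9,222.6,0,0.5]

```text
time_s: 15.12
tcp_pos: [0.3777, 0.2727, 0.0289]
tcp_rot: [0.0, 0.134, 0.991, 0.0]
wrist_force: [-0.2, -0.3, 1.1]
finger_gap: 0.499
```

```bash
python3 -c "
from h import *
st();snap('wrist','w10');snap('side','d10')
"
```

```text
t 15.12 p [377.7 272.7  28.9] yaw 164.61 tilt [0.0006 0.0005] F [-0.16 -0.3   1.05] M [0.01 0.   0.03] gap 0.499 q [-0.25  0.71 -0.66  2.12  0.81  0.58 -0.21]
```

View pics/w10.png

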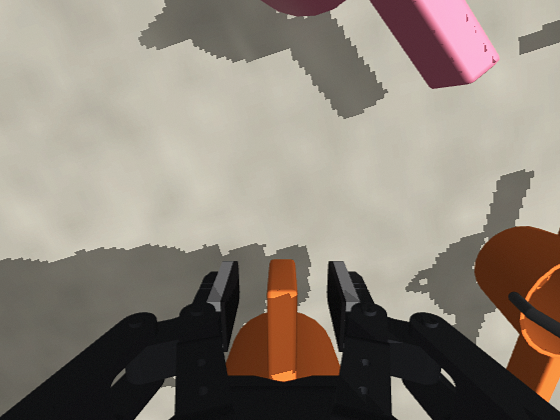

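View pics/d10.png

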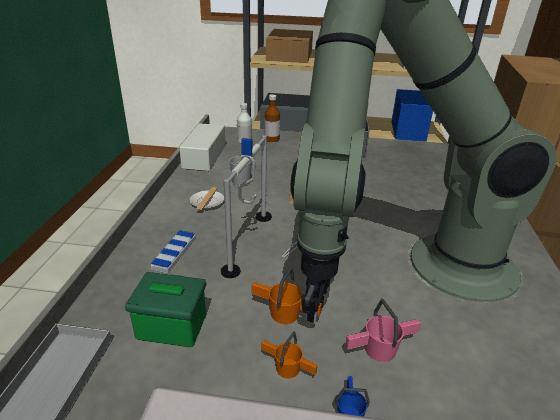

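```bash
python3 -c "
from h import *
a=cv2.imread('pics/d10.png')
p=np.array([.3777,.2727,.0289])
for k in range(0,500,50):
  q=p+[0,0,k/1000]; u,v=proj('d10',q); ul,_=proj('d10',q+[.05,0,0]); print(k,round(u),round(v),'50mm px',round(abs(u-ul),1))
  cv2.circle(a,(int(u),int(v)),2,(0,0,255),-1);cv2.line(a,(int(u),int(v)),(int(ul),int(v)),(0,255,255),1)
cv2.imwrite('pics/d10a.png',cv2.resize(a[20:330,240:440],None,fx=1.9,fy=1.9))
"
```

```text
0 314 314 50mm px 22.7
50 316 297 50mm px 23.3
100 317 279 50mm px 24.0
150 319 260 50mm px 24.7
200 321 239 50mm px 25.5
250 323 218 50mm px 26.3
300 325 195 50mm px 27.2
350 328 171 50mm px 28.2
400 330 144 50mm px 29.2
450 333 116 50mm px 30.2
```

View pics/d10a.png

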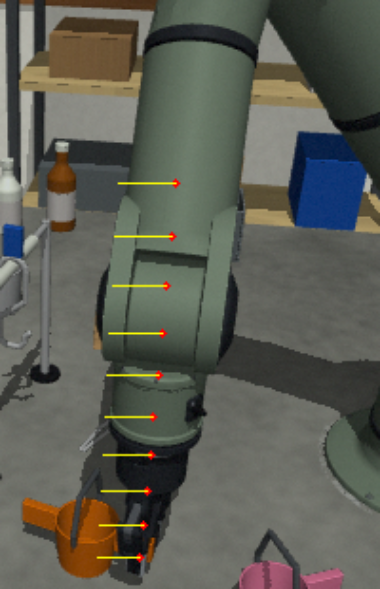

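move_arm:
  targets:
    - [0,0,-4,0,0.5]
    - [0,0,-4,0,0.3]
    - [0,0,-4,0,0.1]
    - [0,0,-4,0,0.05]
    - [0,0,-4,0,0.05]
    - [0,0,-4,0,0.05]
    - [0,0,-4,0,0.05]
    - [0,0,-4,0,0.05]
  squeeze: 40

```text
time_s: 15.88
tcp_pos: [0.3778, 0.2724, 0.0325]
tcp_rot: [0.0, 0.134, 0.991, 0.0]
wrist_force: [-1.4, -1.8, 9.2]
finger_gap: 0.136
```

```bash
python3 -c "
from h import *
st()
"
```

```text
t 15.88 p [377.8 272.4  32.5] yaw 164.63 tilt [0.0005 0.    ] F [-1.42 -1.81  9.19] M [-0.3   0.02 -0.05] gap 0.136 q [-0.25  0.7  -0.67  2.12  0.8   0.59 -0.2 ]
```

move_arm:
  targets:
    - [0,0,-0.5,0,0.05]
    - [0,0,-1,0,0.05]
    - [0,0,-1,0,0.05]
  squeeze: 80

```text
time_s: 16.13
tcp_pos: [0.3776, 0.2723, 0.0332]
tcp_rot: [-0.0, 0.134, 0.991, -0.0]
wrist_force: [-0.6, -0.7, -0.0]
finger_gap: 0.127
```

```bash
python3 -c "
from h import *
st()
"
```

```text
t 16.13 p [377.6 272.3  33.2] yaw 164.62 tilt [-0.0002 -0.    ] F [-0.59 -0.65 -0.04] M [0.   0.09 0.02] gap 0.127 q [-0.25  0.7  -0.67  2.12  0.8   0.59 -0.2 ]
```

```bash
python3 -c "
from h import *
goto(.423,.0274,.092,171.25)
"
```

```text
shift [-108.7 -224.1  -58.8] twist -0.1157 yaw now 164.62
```

move_arm:
  targets:
    - [0,0,-2,0,0.05]
    - [0,0,-6,0,0.05]
    - [0,0,-13,0,0.05]
    - [0,0,-22,0,0.05]
    - [0,0,-32,0,0.05]
    - [0,0,-42,0,0.05]
    - [0,0,-50,0,0.05]
    - [0,0,-56,0,0.05]
    - [0,0,-58,0,0.05]
    - [0,0,-58,0,0.05]

```text
time_s: 16.97
tcp_pos: [0.378, 0.2724, 0.0917]
tcp_rot: [0.0, 0.134, 0.991, 0.0]
wrist_force: [-0.2, 0.7, -2.5]
finger_gap: 0.125
```

```bash
python3 -c "
from h import *
st();snap('side','d11');snap('wrist','w11'); goto(.423,.0274,.092,171.25)
"
```

```text
t 16.97 p [378.  272.4  91.7] yaw 164.6 tilt [0.0008 0.0003] F [-0.22  0.66 -2.54] M [0.07 0.08 0.01] gap 0.125 q [-0.16  0.61 -0.78  2.1   0.67  0.7  -0.08]
shift [-108.7 -224.    -0.9] twist -0.1158 yaw now 164.62
```

View pics/d11.png

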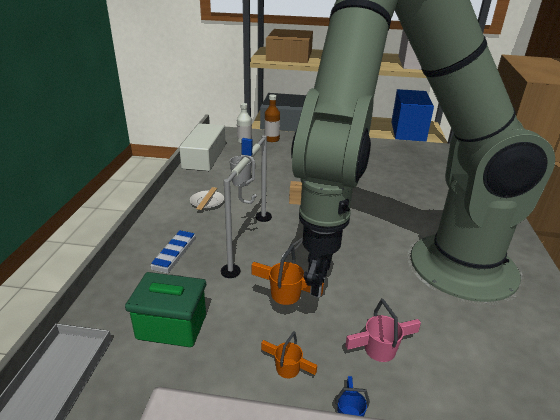

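View pics/w11.png

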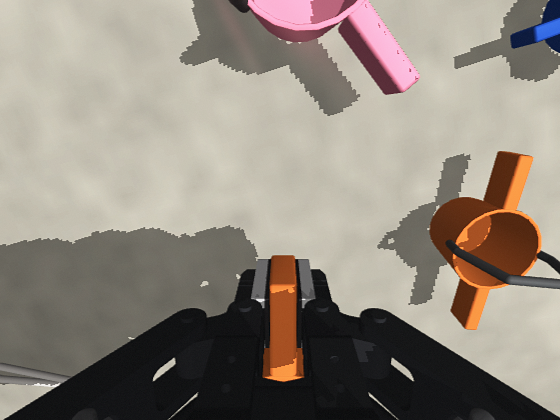

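The pail is lifted and level, and clear of its neighbours. I carry it to just in front of the hook.

move_arm:
  targets:
    - [-3,-6,0,-0.005,0.05]
    - [-9,-18,0,-0.01,0.05]
    - [-17,-34,0,-0.02,0.05]
    - [-26,-52,0,-0.03,0.05]
    - [-35,-71,0,-0.04,0.05]
    - [-44,-90,0,-0.05,0.05]
    - [-53,-109,0,-0.06,0.05]
    - [-62,-128,0,-0.07,0.05]
    - [-71,-147,0,-0.08,0.05]
    - [-80,-165,0,-0.09,0.05]
    - [-88,-182,0,-0.1,0.05]
    - [-96,-198,0,-0.11,0.05]
    - [-102,-210,0,-0.1158,0.05]
    - [-106.5,-219,0,-0.1158,0.05]
    - [-108.7,-224,0,-0.1158,0.05]
    - [-108.7,-224,0,-0.1158,0.05]
    - [-108.7,-224,0,-0.1158,0.05]

```text
time_s: 18.48
tcp_pos: [0.4229, 0.0279, 0.0911]
tcp_rot: [-0.0, 0.076, 0.997, 0.0]
wrist_force: [0.4, 0.0, -2.8]
finger_gap: 0.128
```

```bash
python3 -c "
from h import *
st();snap('side','d12');snap('scene','s12')
a=cv2.imread('pics/d12.png');cv2.imwrite('pics/d12a.png',cv2.resize(a[100:300,180:380],None,fx=3,fy=3,interpolation=cv2.INTER_CUBIC))
a=cv2.imread('pics/s12.png');cv2.imwrite('pics/s12a.png',cv2.resize(a[120:260,200:330],None,fx=4.2,fy=4.2,interpolation=cv2.INTER_CUBIC))
"
```

```text
t 18.48 p [422.9  27.9  91.1] yaw 171.26 tilt [-0.0001  0.0003] F [ 0.43  0.   -2.76] M [ 0.05  0.06 -0.01] gap 0.128 q [ 0.43  0.57 -0.81  2.2   0.69  0.65  0.54]
```

View pics/d12a.png

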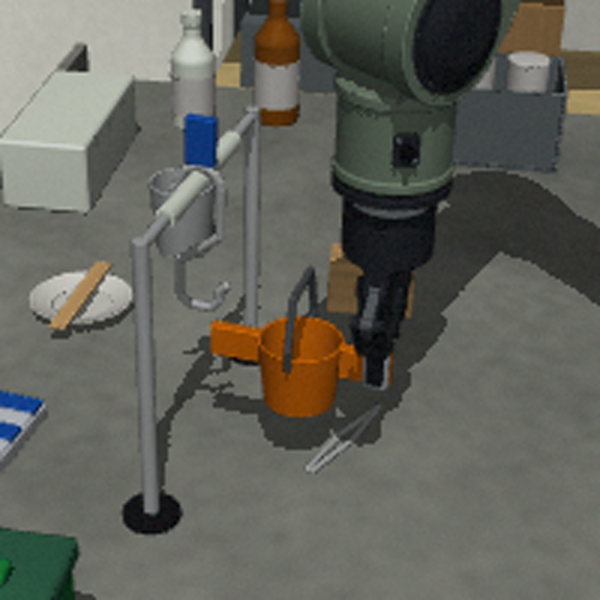

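View pics/s12a.png

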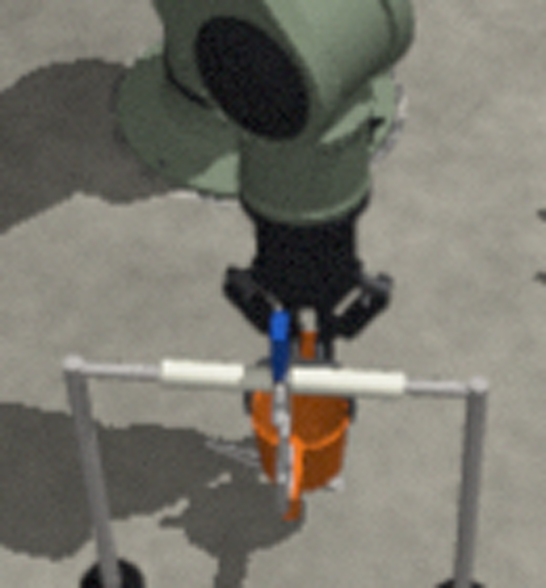

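```bash
python3 -c "
from h import *
u=np.array([.988,-.152,0]);v=np.array([.152,.988,0]);z=np.array([0,0,1])
B=np.array([.4919,.0173,.1743]); H=np.array([.5809,.0031,.131])
d=cv2.imread('pics/d12.png');s=cv2.imread('pics/s12.png')
F=4
d=cv2.resize(d,None,fx=F,fy=F,interpolation=cv2.INTER_CUBIC);s=cv2.resize(s,None,fx=F,fy=F,interpolation=cv2.INTER_CUBIC)
pts=[B-v*.026,B+v*.026]
hk=[(-.028,.032),(-.018,.012),(0,.004),(.018,.012),(.018,.046),(-.018,.076),(-.018,.12),(0,.138),(.018,.12)]
for fn,im in(('d12',d),('s12',s)):
  P=[np.array(proj(fn,p)) for p in pts]; cv2.line(im,*[tuple((p*F+F/2).astype(int)) for p in P],(0,255,255),1)
  Q=[np.array(proj(fn,H+u*a+z*b)) for a,b in hk]; cv2.polylines(im,[np.array([(q*F+F/2) for q in Q]).astype(int)],False,(255,255,0),1)
cv2.imwrite('pics/d12b.png',d[150*F:260*F,210*F:310*F]); cv2.imwrite('pics/s12b.png',s[180*F:260*F,230*F:320*F])
"
```

```text
(no output)
```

View pics/d12b.png

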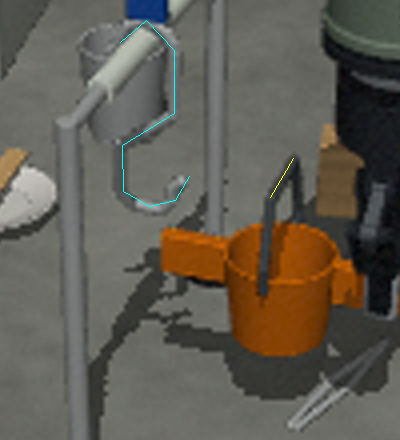

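View pics/s12b.png

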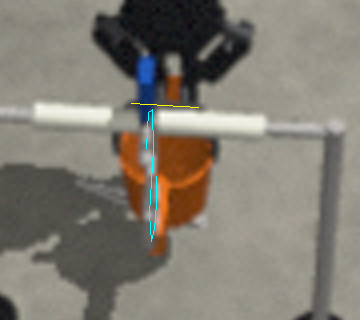

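The projected bail and hook outlines agree with the images to a few mm. The hook's lower end sits about 4 mm toward +x, so it tilts slightly. I advance most of the way and then look.

move_arm:
  targets:
    - [-3,0,0,0,0.05]
    - [-8,0,0,0,0.05]
    - [-15,0,0,0,0.05]
    - [-23,0,0,0,0.05]
    - [-31,0,0,0,0.05]
    - [-38,0,0,0,0.05]
    - [-44,0,0,0,0.05]
    - [-48,0,0,0,0.05]
    - [-50,0,0,0,0.05]
    - [-50,0,0,0,0.05]

```text
time_s: 19.42
tcp_pos: [0.4727, 0.02, 0.0911]
tcp_rot: [-0.0, 0.076, 0.997, 0.0]
wrist_force: [-0.0, 0.4, -2.6]
finger_gap: 0.124
```

```bash
python3 -c "
from h import *
st();snap('side','d13')
a=cv2.imread('pics/d13.png');cv2.imwrite('pics/d13a.png',cv2.resize(a[80:280,180:380],None,fx=3,fy=3,interpolation=cv2.INTER_CUBIC))
"
```

```text
t 19.42 p [472.7  20.   91.1] yaw 171.25 tilt [-0.0002  0.0002] F [-0.01  0.4  -2.62] M [-0.04  0.2  -0.03] gap 0.124 q [ 0.43  0.62 -0.8   2.08  0.69  0.72  0.61]
```

View pics/d13a.png

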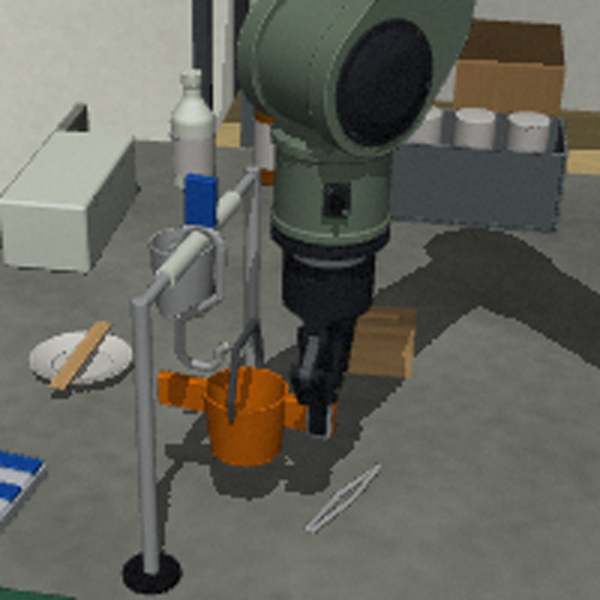

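```bash
python3 -c "
from h import *
p=np.array([.4727,.020,.0911]);u=np.array([.988,-.152,0])
for h in (240,260,270,280,300,320):
  print(h,[tuple(int(round(c)) for c in ((proj('d13',p+u*o+[0,0,h/1000])[0]-180)*3,(proj('d13',p+u*o+[0,0,h/1000])[1]-80)*3)) for o in (.04,.05,.06,.07)])
a=cv2.imread('pics/d13.png');cv2.imwrite('pics/d13b.png',cv2.resize(a[80:180,220:320],None,fx=6,fy=6,interpolation=cv2.INTER_CUBIC))
"
```

```text
240 [(281, 164), (269, 163), (257, 161), (245, 159)]
260 [(281, 140), (269, 139), (257, 137), (245, 135)]
270 [(281, 128), (269, 126), (257, 125), (245, 123)]
280 [(282, 116), (269, 114), (257, 112), (245, 111)]
300 [(282, 90), (270, 89), (257, 87), (245, 86)]
320 [(283, 65), (270, 63), (258, 62), (245, 60)]
```

View pics/d13b.png

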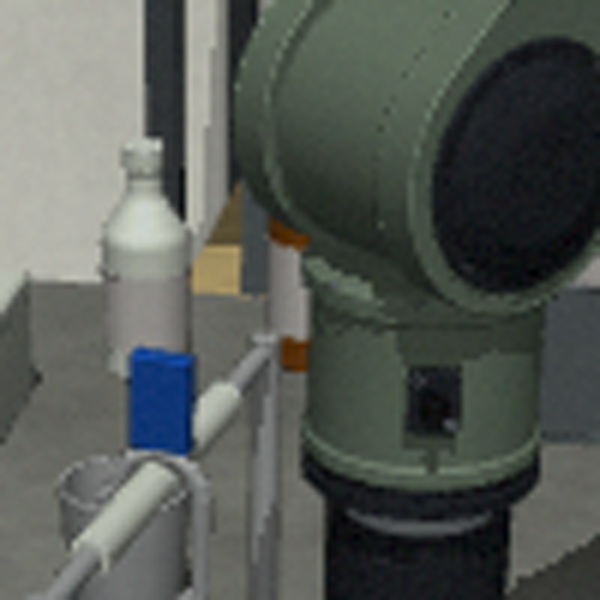

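The bulge stays above the tab, and the wrist cylinder keeps about 6 mm from it. I advance 38 mm more at this height.

move_arm:
  targets:
    - [-3,0,0,0,0.05]
    - [-7,0,0,0,0.05]
    - [-12,0,0,0,0.05]
    - [-17,0,0,0,0.05]
    - [-22,0,0,0,0.05]
    - [-27,0,0,0,0.05]
    - [-31,0,0,0,0.05]
    - [-35,0,0,0,0.05]
    - [-37,0,0,0,0.05]
    - [-38,0,0,0,0.05]
    - [-38,0,0,0,0.05]

```text
time_s: 20.38
tcp_pos: [0.5101, 0.0143, 0.0912]
tcp_rot: [-0.0, 0.076, 0.997, 0.0]
wrist_force: [-0.6, -0.5, -1.4]
finger_gap: 0.124
```

```bash
python3 -c "
from h import *
st();snap('side','d14');snap('scene','s14')
a=cv2.imread('pics/d14.png');cv2.imwrite('pics/d14a.png',cv2.resize(a[110:270,200:330],None,fx=3.7,fy=3.7,interpolation=cv2.INTER_CUBIC))
a=cv2.imread('pics/s14.png');cv2.imwrite('pics/s14a.png',cv2.resize(a[120:260,200:330],None,fx=4.2,fy=4.2,interpolation=cv2.INTER_CUBIC))
"
```

```text
t 20.38 p [510.1  14.3  91.2] yaw 171.26 tilt [-0.      0.0001] F [-0.58 -0.51 -1.44] M [ 0.    0.08 -0.01] gap 0.124 q [ 0.43  0.67 -0.79  1.98  0.68  0.78  0.65]
```

View pics/d14a.png

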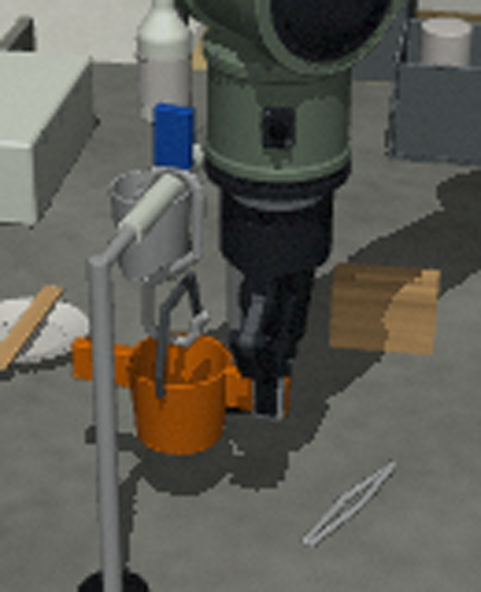

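View pics/s14a.png

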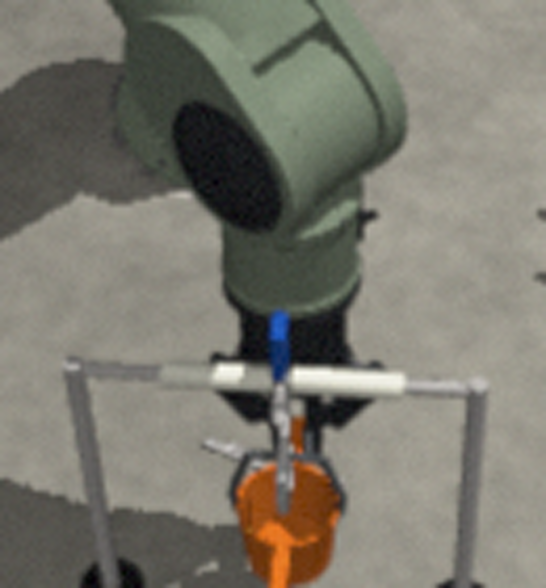

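move_arm:
  targets:
    - [0,0,2,0,0.05]
    - [0,0,5,0,0.05]
    - [0,0,9,0,0.05]
    - [0,0,13,0,0.05]
    - [0,0,17,0,0.05]
    - [0,0,21,0,0.05]
    - [0,0,24,0,0.05]
    - [0,0,26,0,0.05]
    - [0,0,27,0,0.05]
    - [0,0,27,0,0.05]

```text
time_s: 21.32
tcp_pos: [0.51, 0.0142, 0.064]
tcp_rot: [-0.0, 0.076, 0.997, 0.0]
wrist_force: [-0.0, 0.3, -1.2]
finger_gap: 0.126
```

```bash
python3 -c "
from h import *
st();snap('side','d15')
a=cv2.imread('pics/d15.png');cv2.imwrite('pics/d15a.png',cv2.resize(a[110:270,200:330],None,fx=3.7,fy=3.7,interpolation=cv2.INTER_CUBIC))
"
```

```text
t 21.32 p [510.   14.2  64. ] yaw 171.26 tilt [-0.0003  0.0001] F [-0.05  0.29 -1.19] M [ 0.08  0.13 -0.01] gap 0.126 q [ 0.4   0.71 -0.75  2.    0.73  0.73  0.61]
```

View pics/d15a.png

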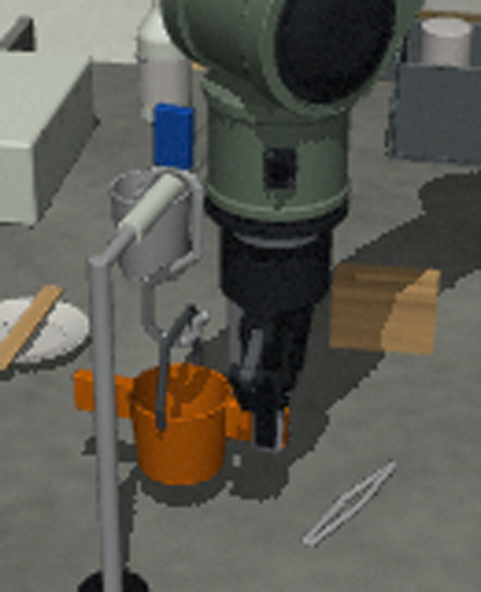

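move_arm:
  targets:
    - [0,0,1,0,0.05]
    - [0,0,2,0,0.05]
    - [0,0,3,0,0.05]
    - [0,0,3.5,0,0.05]
    - [0,0,3.5,0,0.05]

```text
time_s: 21.78
tcp_pos: [0.51, 0.0142, 0.0606]
tcp_rot: [-0.0, 0.076, 0.997, 0.0]
wrist_force: [-0.3, 0.2, -1.8]
finger_gap: 0.125
```

```bash
python3 -c "
from h import *
st()
"
```

```text
t 21.78 p [510.   14.2  60.6] yaw 171.26 tilt [-0.0002  0.    ] F [-0.34  0.19 -1.81] M [-0.02  0.19 -0.02] gap 0.125 q [ 0.4   0.71 -0.75  2.    0.74  0.72  0.61]
```

move_arm:
  targets:
    - [0,0,0.5,0,0.05]
    - [0,0,0.8,0,0.05]
    - [0,0,0.8,0,0.05]

```text
time_s: 22.03
tcp_pos: [0.51, 0.0142, 0.0599]
tcp_rot: [-0.0, 0.076, 0.997, 0.0]
wrist_force: [-0.7, -0.2, -1.2]
finger_gap: 0.129
```

```bash
python3 -c "
from h import *
st()
"
```

```text
t 22.03 p [510.   14.2  59.9] yaw 171.26 tilt [-0.0001  0.    ] F [-0.65 -0.24 -1.19] M [0.03 0.1  0.04] gap 0.129 q [ 0.4   0.72 -0.75  2.    0.74  0.72  0.61]
```

move_arm:
  targets:
    - [0,0,0.5,0,0.05]
    - [0,0,0.8,0,0.05]
    - [0,0,0.8,0,0.05]
    - [0,0,0.8,0,0.05]

```text
time_s: 22.37
tcp_pos: [0.5101, 0.0142, 0.0591]
tcp_rot: [0.0, 0.076, 0.997, 0.0]
wrist_force: [-0.5, 0.7, -1.4]
finger_gap: 0.125
```

```bash
python3 -c "
from h import *
st()
"
```

```text
t 22.37 p [510.1  14.2  59.1] yaw 171.26 tilt [0.     0.0001] F [-0.46  0.71 -1.38] M [ 0.02  0.06 -0.  ] gap 0.125 q [ 0.4   0.72 -0.75  2.    0.74  0.72  0.6 ]
```

move_arm:
  targets:
    - [0,0,0.4,0,0.05]
    - [0,0,0.4,0,0.05]
    - [0,0,0.4,0,0.05]

```text
time_s: 22.62
tcp_pos: [0.5102, 0.0143, 0.0588]
tcp_rot: [0.0, 0.076, 0.997, 0.0]
wrist_force: [-0.6, 0.4, 0.8]
finger_gap: 0.127
```

```bash
python3 -c "
from h import *
st()
"
```

```text
t 22.62 p [510.2  14.3  58.8] yaw 171.26 tilt [0.0003 0.0001] F [-0.65  0.36  0.82] M [-0.05 -0.03 -0.  ] gap 0.127 q [ 0.4   0.72 -0.75  2.    0.74  0.72  0.6 ]
```

```bash
python3 -c "
from h import *
snap('side','d16');snap('scene','s16')
a=cv2.imread('pics/d16.png');cv2.imwrite('pics/d16a.png',cv2.resize(a[110:270,200:330],None,fx=3.7,fy=3.7,interpolation=cv2.INTER_CUBIC))
a=cv2.imread('pics/s16.png');cv2.imwrite('pics/s16a.png',cv2.resize(a[120:260,200:330],None,fx=4.2,fy=4.2,interpolation=cv2.INTER_CUBIC))
"
```

```text
(no output)
```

View pics/d16a.png

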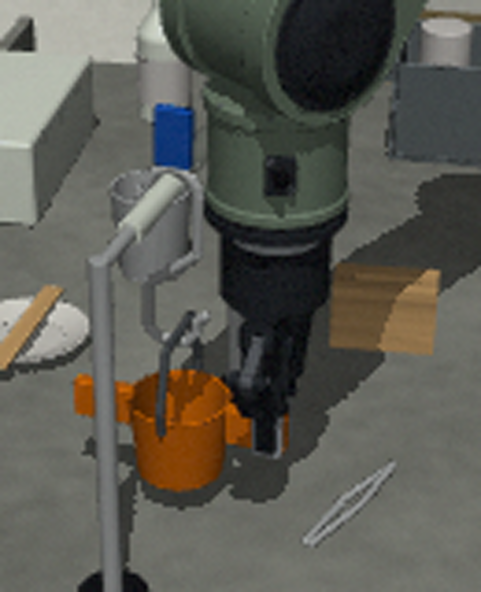

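View pics/s16a.png

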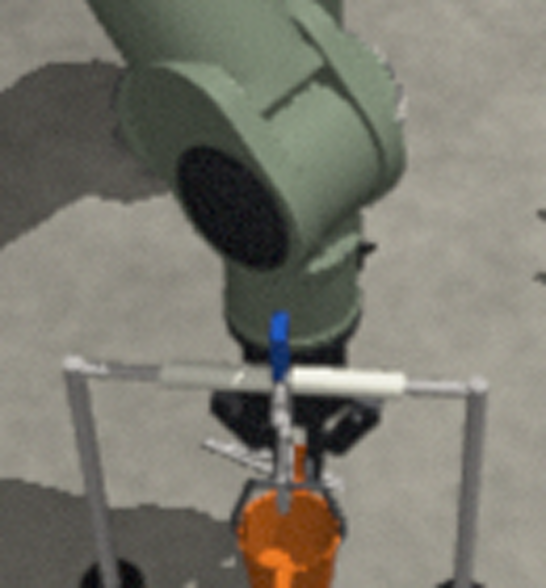

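move_arm:
  targets:
    - [0,0,0.2,0,0.1]
    - [0,0,0.2,0,0.13]
    - [0,0,0.2,0,0.15]
    - [0,0,0.2,0,0.17]
    - [0,0,0.2,0,0.2]
    - [0,0,0.2,0,0.24]
    - [0,0,0.2,0,0.28]
    - [0,0,0.2,0,0.32]
    - [0,0,0.2,0,0.36]
    - [0,0,0.2,0,0.4]
    - [0,0,0.2,0,0.4]
  squeeze: 20

```text
time_s: 23.63
tcp_pos: [0.51, 0.0142, 0.0585]
tcp_rot: [-0.0, 0.076, 0.997, 0.0]
wrist_force: [-1.2, -0.2, -0.0]
finger_gap: 0.403
```

```bash
python3 -c "
from h import *
st();snap('side','d17');snap('scene','s17');snap('wrist','w17')
a=cv2.imread('pics/d17.png');cv2.imwrite('pics/d17a.png',cv2.resize(a[110:270,200:330],None,fx=3.7,fy=3.7,interpolation=cv2.INTER_CUBIC))
"
```

```text
t 23.63 p [510.   14.2  58.5] yaw 171.26 tilt [-0.0001  0.    ] F [-1.17 -0.25 -0.05] M [0.04 0.   0.04] gap 0.403 q [ 0.4   0.72 -0.75  2.    0.74  0.72  0.6 ]
```

View pics/d17a.png

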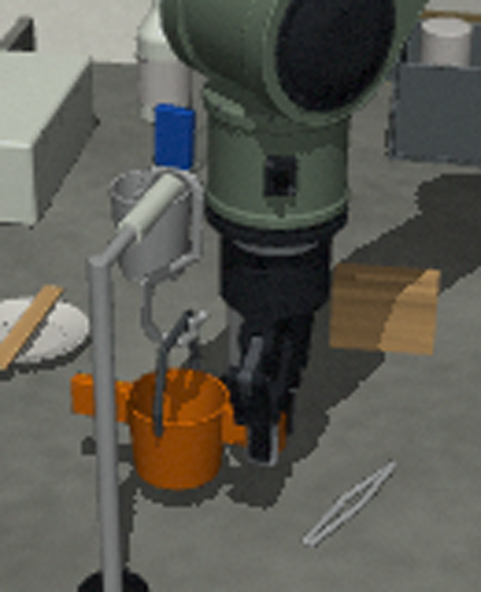

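View pics/w17.png

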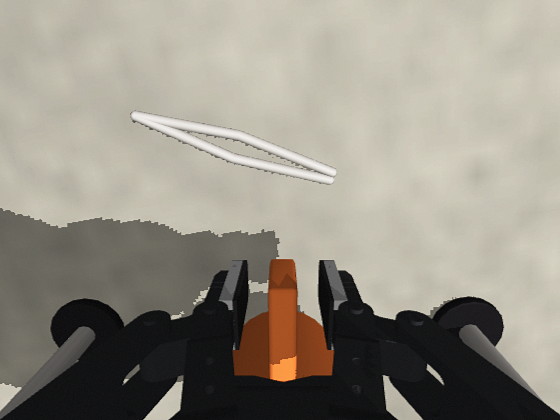

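The pail hangs freely between the open fingers. I back straight out toward the robot, along the ear.

move_arm:
  targets:
    - [2,0,0,0,0.4]
    - [6,0,0,0,0.4]
    - [12,0,0,0,0.4]
    - [20,0,0,0,0.4]
    - [30,0,0,0,0.4]
    - [42,0,0,0,0.4]
    - [54,0,0,0,0.4]
    - [65,0,0,0,0.4]
    - [74,0,0,0,0.4]
    - [80,0,0,0,0.4]
    - [82,0,0,0,0.4]
    - [82,0,0,0,0.4]

```text
time_s: 24.78
tcp_pos: [0.4287, 0.0267, 0.0586]
tcp_rot: [0.0, 0.076, 0.997, -0.0]
wrist_force: [0.9, 0.0, -1.3]
finger_gap: 0.399
```

```bash
python3 -c "
from h import *
st();snap('side','d18');snap('scene','s18')
a=cv2.imread('pics/d18.png');cv2.imwrite('pics/d18a.png',cv2.resize(a[110:270,200:330],None,fx=3.7,fy=3.7,interpolation=cv2.INTER_CUBIC))
a=cv2.imread('pics/s18.png');cv2.imwrite('pics/s18a.png',cv2.resize(a[150:290,200:330],None,fx=4.2,fy=4.2,interpolation=cv2.INTER_CUBIC))
"
```

```text
t 24.78 p [428.7  26.7  58.6] yaw 171.28 tilt [ 0.0001 -0.0002] F [ 0.92  0.04 -1.25] M [-0.03 -0.04  0.01] gap 0.399 q [ 0.37  0.63 -0.74  2.2   0.78  0.6   0.47]
```

View pics/d18a.png

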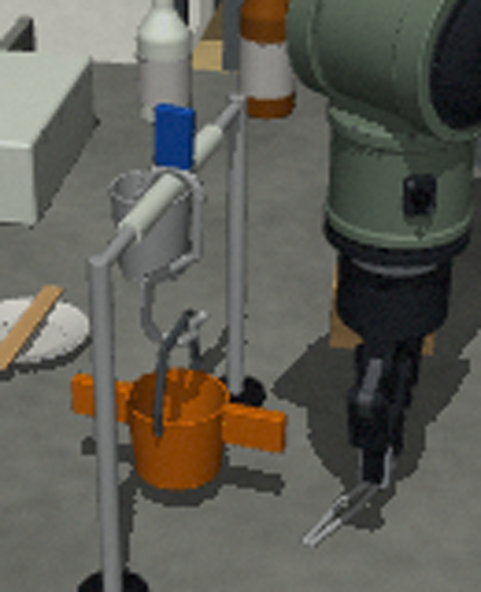

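View pics/s18a.png

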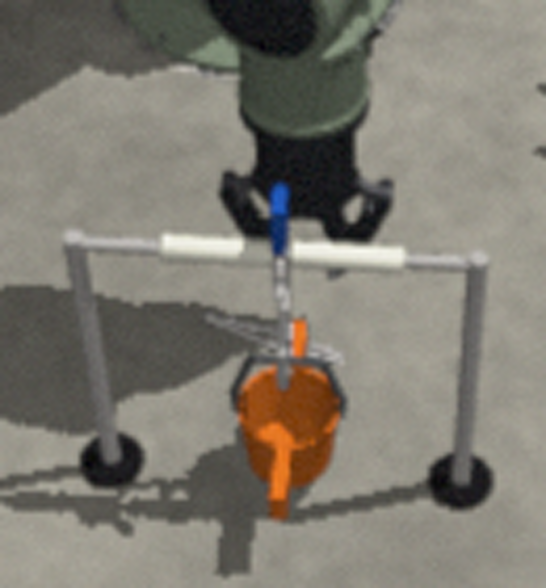

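move_arm:
  targets:
    - [5,0,-3,0,0.4]
    - [10,0,-10,0,0.4]
    - [10,0,-20,0,0.4]
    - [10,0,-30,0,0.4]
    - [10,0,-40,0,0.4]
    - [10,0,-45,0,0.4]
    - [10,0,-45,0,0.4]
    - [10,0,-45,0,0.4]
    - [10,0,-45,0,0.4]
    - [10,0,-45,0,0.4]
    - [10,0,-45,0,0.4]
    - [10,0,-45,0,0.4]
    - [10,0,-45,0,0.4]
    - [10,0,-45,0,0.4]
    - [10,0,-45,0,0.4]
    - [10,0,-45,0,0.4]

```text
time_s: 26.22
tcp_pos: [0.4191, 0.0282, 0.1035]
tcp_rot: [-0.0, 0.076, 0.997, -0.0]
wrist_force: [-0.2, 0.2, 0.5]
finger_gap: 0.403
```

```bash
python3 -c "
from h import *
st();snap('side','d19');snap('scene','s19')
a=cv2.imread('pics/d19.png');b=cv2.imread('pics/d18.png');print(np.abs(a[180:250,215:275].astype(int)-b[180:250,215:275]).mean(), np.abs(a[130:185,235:255].astype(int)-b[130:185,235:255]).mean())
u=np.array([.988,-.152,0]);v=np.array([.152,.988,0]);z=np.array([0,0,1]);O=np.array([.5809,.0031,.131]);P=np.array([.5809-.002,.0034,.0268])
F=5
hk=[(-.028,.032),(-.014,.012),(0,.004),(.014,.008),(.018,.02),(.018,.046),(-.018,.076),(-.018,.12),(0,.138),(.018,.12)]
for n,box in(('d19',(150,245,215,290)),('s19',(180,280,240,330))):
  im=cv2.resize(cv2.imread('pics/%s.png'%n),None,fx=F,fy=F,interpolation=cv2.INTER_CUBIC)
  for L,c in(([O+u*a+z*b for a,b in hk],(255,255,0)),([P-u*.082+z*.062,P+u*.082+z*.062],(255,0,0)),([P-v*.026+z*.116,P+v*.026+z*.116],(0,255,255)),([P+.038*(u*np.cos(t)+v*np.sin(t)) for t in np.linspace(0,6.3,30)],(255,0,255))):
    cv2.polylines(im,[np.array([np.array(proj(n,q))*F+F/2 for q in L]).astype(int)],False,c,1)
  cv2.imwrite('pics/%sb.png'%n,im[box[0]*F:box[1]*F,box[2]*F:box[3]*F])
"
```

```text
t 26.22 p [419.1  28.2 103.5] yaw 171.26 tilt [-0.0001 -0.    ] F [-0.2   0.17  0.52] M [ 0.05  0.05 -0.05] gap 0.403 q [ 0.45  0.54 -0.84  2.2   0.66  0.67  0.56]
1.9463492063492063 1.7015151515151514
```

View pics/d19b.png

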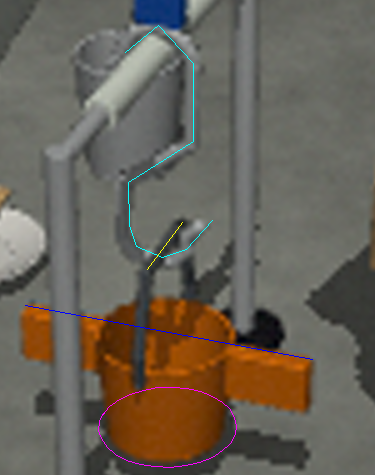

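View pics/s19b.png

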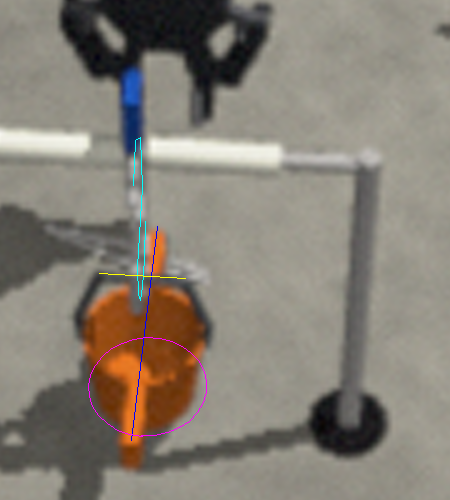

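View pics/s19.png

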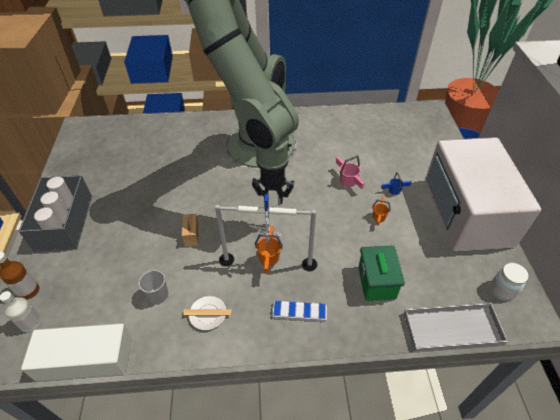

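move_arm:
  targets:
    - [0,0,0,0,0.4]
    - [0,0,0,0,0.4]
    - [0,0,0,0,0.4]
    - [0,0,0,0,0.4]
    - [0,0,0,0,0.4]
    - [0,0,0,0,0.4]
    - [0,0,0,0,0.4]
    - [0,0,0,0,0.4]
    - [0,0,0,0,0.4]
    - [0,0,0,0,0.4]

```text
time_s: 27.15
tcp_pos: [0.4191, 0.0282, 0.1035]
tcp_rot: [0.0, 0.076, 0.997, 0.0]
wrist_force: [0.3, -0.2, -0.5]
finger_gap: 0.402
```

```bash
python3 -c "
from h import *
snap('side','d20');st()
a=cv2.imread('pics/d19.png');b=cv2.imread('pics/d20.png');D=np.abs(a[150:250,215:290].astype(int)-b[150:250,215:290]);print(D.mean(),D.max(),(D.max(2)>40).sum())
g=lambda n:cv2.cvtColor(cv2.imread('pics/%s.png'%n),cv2.COLOR_BGR2GRAY)[180:250,215:285].astype(np.float32)
print(cv2.phaseCorrelate(g('d19'),g('d20')))
"
```

```text
t 27.2 p [419.1  28.2 103.5] yaw 171.26 tilt [-0.  0.] F [ 0.57 -0.47 -0.49] M [ 0.01  0.03 -0.01] gap 0.398 q [ 0.45  0.54 -0.84  2.2   0.66  0.67  0.56]
1.7142222222222223 31 0
((-0.028591904280879987, -0.007614497020178135), 1.0018844343261954)
```

The pail is still: only image noise separates the last two frames. I'm handing in.

```bash
python3 -c "
from rig import bot
print(bot.close_job())"
```

```text
the job is handed in; nothing more can be done
None
```

The job is done and handed in at about 27 s of the 72 s allowed; no verdict is reported.

**Hook:** I lifted it from the stand, set it on the sleeve with at most about 6.5 N read at the wrist, and slid it toward +y. It bottomed in the groove 4 mm below sleeve level and I released it there. About 8 N showed briefly as the fingers closed on the tab in the stand.

**Pail:** I carried the larger orange pail upright by its -x ear, hooked its bail in the lower curl and released it. The gripper then backed away, clear of everything.

**Last checks:**
- **Stillness:** frames about 1 s apart match to 0.03 pixel.
- **Level:** the ears line up with a level outline to within about 1–2°.
- **Counter clearance:** the underside is about 27 mm up. I worked this out from the hook's height and did not measure it.
- **Robot clear:** the wrist force was near zero.
- **Other things:** they look unmoved in the scene picture.

**Small disagreements:** the pail appears a few mm off the predicted outline in the pictures. Before the pail went on, the hook's lower end hung about 4 mm toward +x.

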